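# Put the dog-training kit away in the organiser tray

## Robot

A 7-joint arm with a two-finger parallel gripper is mounted at the origin on the work surface. World frame = base frame: x ahead of the robot, y to its left, z up, the work surface at z = 0. Lengths are in m, angles in rad, forces in N, time in s.
With the tool pointing down it reaches from about 0.425 to 0.925 m from the base axis. Payload 6.8 kg.
Tool frame: the origin (TCP) lies between the finger pads; the fingertips stand finger_overhang ahead of it and the grasp point (between the pads) lies 6 mm ahead of it (finger_overhang is the distance from the TCP to the fingertips, in m); z points along the fingers, y is the line along which they close (so a half turn about z gives the same grasp; the last joint's range is limited). The gripper opens to 85 mm and grips with 20 to 120 N. Pads are 22 mm wide; open, the fingers measure 114 mm over their backs; the gripper's body (76 mm by 85 mm) begins 54 mm behind the grasp point. The pads swing forward as they close: fully open they stand 13 mm farther back than shut.
Start: joints at [-1.314, 0.477, 0.022, 1.555, -0.011, 1.109, -0.083], TCP at [0.241, 0.631, 0.256] pointing down, gripper open.
Joint ranges: [-2.96, 2.96], [-0.34, 2.1], [-1.41, 1.46], [0.24, 2.44], [-1.37, 4.51], [0.17, 1.92], [-2.96, 2.96]. Speed limits (rad/s): [2.39, 2.39, 3.14, 3.14, 3.14, 3.14, 3.14].

## Interface

Orientations are given as a unit quaternion [w, x, y, z].
In Python, from station import * gives the robot as it stands.
- The arm moves only by the tool drive_tool, never from a script. Its argument "increments" is a list of rows, each an object of numbers: "claw": the finger opening in m, from 0 to 0.0854; "dx", "dy", "dz": the shift along the tool's x, y, z in m; "wx", "wy", "wz": the turn, a rotation vector about the tool's x, y, z in degrees. A call has 1 to 20 rows; each row shifts and turns the commanded pose from where the row before left it, along the tool's axes as they then stand; what a row does not reach is not made up. A row lasts 1/8 s, in which the tool goes at most 62.5 mm and 10.7 degrees, less where a joint would pass 70% of its speed; a pose out of reach is approached as far as the arm can. A call with a gripper value outside its range is refused whole. The fingers move at their own pace and stop on an object; "newtons" is the grip in N (left out, the last holds). Time passes only in rows, so rows that do not move let the fingers close. It gives the time, the measured TCP pose, the force, the opening and the grip force at its end, in the units of the state.
- get_obs(): the state, without advancing time (a new reading comes with each control period).
- read_camera(name): name is "scene" or "side" or "wrist"; returns (picture, depth): 400x640x3 uint8, red, green, blue; 400x640 float32, m along the optical axis (not along the pixel's ray), 0 where there is no reading.
- calibration(name): a dict with "intrinsics" (3x3 intrinsics, pixels), "k1" (the pictures are not rectified: a ray, as slopes to the right and down, at radius r is drawn at 1 + k1 r^2 times it, then the intrinsics apply), "R" (3x3) and "t" (3): a world point X has camera coordinates R X + t; the wrist camera has in their place "mount" (4x4, takes a point from camera to tool coordinates, whose origin is the TCP and whose axes are the flange's). Camera axes: x right, y down, z forward; pixel columns grow to the right and rows downward; lengths in m; the calibration is good to about 2 mm. A picture is of the moment at which its call begins: read the wrist's pose just before it. calibration takes no time and is no camera call.
- hand_in(): hands the job in; it is judged then, once.
The state is a dict: "t": time; "q": joint angles; "joint_vel": joint speeds; "joint_torque": joint torques, N m; "eef_pos": TCP position; "tool_rot": TCP orientation; "contact_force": force on the tool from outside, world axes, zero at the start; "torque": the same for the moment, N m; "gripper_width": opening from 0.0 (shut) to 1.0 (fully open); "grasp_force": force on a finger pad.
Only numpy, scipy, OpenCV 4.12 (cv2) and the standard library are available. Lean on these libraries where they do the work, as an engineer would, in place of code of your own. Each camera call takes 0.05 s, during which the arm holds its last target. There are 200 camera calls.

## Task

Put the dog-training kit away in the organiser tray: the loose treat tub upright in the round cup, the nylon chew ring flat in the large square bin, the clicker flat with its button up in the small square bin, and the aluminium scoop mouth up and lengthways in the long bin. Set each one down on the floor of its bin rather than dropping it. The squat tub of boot wax and the car key fob only look similar: leave them where they are.

Things in the scene. Friction and masses are not known exactly. Their poses are not given: they have to be found in the camera images.
- treat_tub: Treat tub: the tall one of the two lidded tubs loose on the counter (the larger tubs in the wooden rack at the side are fixed stock, not meant). Pale plastic body 54 mm across, grey lid 58 mm across forming the top 14 mm, 70 mm tall in all, 130 g. Stands upright. Origin at the centre of its underside, z up.
- chew_ring: Chew ring: beige nylon ring with small nubs on top, 76 mm outside, round section 15 mm thick, 46 mm hole, about 60 g, lying flat. Origin at the centre of the hole at mid thickness (7.5 mm above what it lies on), z along the ring's axis.
- clicker: Training clicker: small black plastic box 56 x 36 x 18 mm (x, y, z) with one round grey button on top and a little plastic eyelet at its -x end, about 35 g. Lies flat, button up. Origin at the centre of its underside, z up, x along its length.
- scoop: Brushed aluminium measuring scoop, 92 mm long, 50 g, lying mouth up on its cup's flat bottom. Round open cup, 44 mm across the rim, 26 mm high, its centre 24 mm to +x of the origin. Flat handle, 12 mm wide, 5 mm thick, at rim height (21 to 26 mm above the underside), from the cup to the end 46 mm to -x of the origin. Origin at mid length, level with the underside; x from handle to cup, z up.
- wax_tub: Boot-wax tub, belongs to the boot bench: same pale plastic and grey lid as the treat tub but squat, 76 mm body, 80 mm lid, 34 mm tall. Loose. Origin at the centre of its underside, z up.
- key_fob: Car key fob: black plastic 62 x 34 x 13 mm (x, y, z) with three small grey buttons in a row and a steel split ring, 26 mm, at its -x end. Loose. Origin at the centre of the underside of the plastic, z up.
- round_cup: Round grey plastic cup insert, 84 mm outside, 76 mm clear inside at the floor, 30 mm high in all, wall and floor 3 mm thick. Origin at the centre of its underside (6 mm above the counter), z up. Fixed, like the other bins, on the 6 mm floor of a square light-wood tray (254 mm, rim 22 mm high) that holds the four bins two by two, 120 mm apart, in varying arrangement.
- large_square_bin: Large square grey plastic bin of the same tray, 118 mm outside, 112 mm inside, 22 mm high in all, walls and floor 3 mm thick. Origin at the centre of its underside (6 mm above the counter), x and y along its walls. Fixed.
- small_square_bin: Small square grey plastic bin of the same tray, 84 mm outside, 78 mm inside, 22 mm high in all, walls and floor 3 mm thick. Origin at the centre of its underside (6 mm above the counter), x and y along its walls. Fixed.
- long_bin: Long grey plastic bin of the same tray, 118 x 70 mm outside, 112 x 64 mm inside (x, y), 22 mm high in all, walls and floor 3 mm thick. Origin at the centre of its underside (6 mm above the counter), x along its length. Fixed.
Not all that is in view belongs to the job. There is more than one size of the scoop; the one meant has the size given above.

How it is judged:
At the end, for the whole second after the job is handed in: Each thing lies or stands flat (under 0.12 rad) at rest on the floor of its own bin: tub in the round cup, ring in the large square bin, clicker button up in the small one, scoop mouth up in the long bin (15 mm of centre, 0.4 rad of lengthways); wax tub and key fob within 20 mm of their start (horizontal distance between treat_tub and round_cup below 0.015 m and z of treat_tub in the frame of round_cup between -0.001 and 0.008 m and angle between each of treat_tub, clicker, scoop, wax_tub, key_fob's own z axis and vertical below 0.12 rad and linear speed of each of treat_tub, chew_ring, clicker, scoop below 0.02 m/s and angular speed of each of treat_tub, chew_ring, clicker, scoop below 0.3 rad/s and x of chew_ring in the frame of large_square_bin between -0.023 and 0.023 m and y of chew_ring in the frame of large_square_bin between -0.023 and 0.023 m and z of chew_ring in the frame of large_square_bin between 0.006 and 0.015 m and (angle between chew_ring's own z axis and vertical below 0.12 rad or angle between chew_ring's own z axis and vertical above 3.02159 rad) and x of clicker in the frame of small_square_bin between -0.024 and 0.024 m and y of clicker in the frame of small_square_bin between -0.024 and 0.024 m and z of clicker in the frame of small_square_bin between -0.001 and 0.008 m and x of scoop in the frame of long_bin between -0.015 and 0.015 m and y of scoop in the frame of long_bin between -0.015 and 0.015 m and z of scoop in the frame of long_bin between -0.001 and 0.008 m and angle between the x axis of scoop and the x axis of long_bin, either way round below 0.4 rad and distance of each of wax_tub, key_fob from where it was at the start of the episode below 0.02 m); the robot touches nothing.
It fails at once if the squat wax tub is moved more than 20 mm (distance of wax_tub from where it was at the start of the episode above 0.02 m).
It fails at once if the key fob is moved more than 20 mm (distance of key_fob from where it was at the start of the episode above 0.02 m).
It fails at once if a thing is dropped or thrown into its bin (faster than 0.8 m/s close above it, as after a fall of more than 30 mm) ((horizontal distance between treat_tub and round_cup below 0.05 m and height (world z) of treat_tub below 0.1 m and linear speed of treat_tub above 0.8 m/s) or (horizontal distance between chew_ring and large_square_bin below 0.05 m and height (world z) of chew_ring below 0.1 m and linear speed of chew_ring above 0.8 m/s) or (horizontal distance between clicker and small_square_bin below 0.05 m and height (world z) of clicker below 0.1 m and linear speed of clicker above 0.8 m/s) or (horizontal distance between scoop and long_bin below 0.05 m and height (world z) of scoop below 0.1 m and linear speed of scoop above 0.8 m/s)).
It also fails if it takes over 99 s, if anything falls off the work surface, if the arm or the gripper's body presses on something with over 40 N, if the wrist force passes 120 N, or if a joint passes its speed limit or range.

## Working session

There is one attempt and no reset: what is moved stays moved. The work goes in short steps, Python scripts to look and compute and a tool call to move; the robot and the scene stay as the last step left them, time stands still between calls to the robot, and variables do not carry over. Pictures are saved under pics/ and viewed, at most 15 in all, crops included, and the job is handed in when it is done.

Besides the shell and the picture viewer there is one more tool, called after ">>>" by a JSON object that holds its "op" and its "data", one argument or row to a line. drive_tool: Moves the arm, as the interface text tells. Its arguments: {"type":"object","properties":{"increments":{"type":"array","items":{"type":"object","properties":{"claw":{"type":"number"},"dx":{"type":"number"},"dy":{"type":"number"},"dz":{"type":"number"},"wx":{"type":"number"},"wy":{"type":"number"},"wz":{"type":"number"}}}},"newtons":{"type":"number"}},"required":["increments"]}

```bash
ls; mkdir -p pics
cat > h.py <<'E'
from station import *
import numpy as np, cv2
from scipy.spatial.transform import Rotation as Ro
def pose():
    o=get_obs(); w,x,y,z=o['tool_rot']; T=np.eye(4); T[:3,:3]=Ro.from_quat([x,y,z,w]).as_matrix(); T[:3,3]=o['eef_pos']; return T
def cam(name):
    """picture, depth, camera->world 4x4, K, k1"""
    c=calibration(name); T=pose()
    if name=='wrist': M=T@np.array(c['mount'])
    else:
        M=np.eye(4); R=np.array(c['R']); M[:3,:3]=R.T; M[:3,3]=-R.T@np.array(c['t'])
    im,d=read_camera(name); return im,d,M,np.array(c['intrinsics']),c['k1']
def rays(uv,K,k1):
    uv=np.asarray(uv,float).reshape(-1,1,2)
    n=cv2.undistortPoints(uv,K,np.array([k1,0,0,0,0.]),None,None).reshape(-1,2)
    return np.c_[n,np.ones(len(n))]
def onplane(uv,z,M,K,k1):
    r=rays(uv,K,k1)@M[:3,:3].T; s=(z-M[2,3])/r[:,2]; return M[:3,3]+r*s[:,None]
def cloud(d,M,K,k1):
    h,w=d.shape; u,v=np.meshgrid(np.arange(w),np.arange(h))
    P=rays(np.c_[u.ravel(),v.ravel()],K,k1)*d.reshape(-1,1); P=P@M[:3,:3].T+M[:3,3]; P[d.ravel()==0]=np.nan
    return P.reshape(h,w,3)
def save(n,im): cv2.imwrite('pics/'+n,im[:,:,::-1])
E
python3 - <<'E'
from h import *
for n in('scene','side','wrist'):
    im,d,M,K,k1=cam(n); save(n+'0.png',im); np.savez('/tmp/'+n,im=im,d=d,M=M,K=K,k1=k1); print(n,M.round(3).tolist(),K[0,0],k1)
print({k:np.round(v,3).tolist() for k,v in get_obs().items()})
E
```

```text
pics
scene [[-0.239, 0.5, -0.832, 1.448], [0.971, 0.105, -0.215, 0.229], [-0.02, -0.859, -0.511, 0.61], [0.0, 0.0, 0.0, 1.0]] 380.9987066312907 0.016804958316779903
side [[0.828, -0.398, 0.395, 0.05], [-0.561, -0.609, 0.561, -0.7], [0.017, -0.686, -0.728, 0.958], [0.0, 0.0, 0.0, 1.0]] 412.20390668913734 -0.047205139577835314
wrist [[0.357, 0.886, 0.296, 0.165], [0.934, -0.338, -0.115, 0.659], [-0.002, 0.318, -0.948, 0.373], [0.0, 0.0, 0.0, 1.0]] 318.7880524914055 -0.035716490160119
{'t': 0.15, 'q': [-1.314, 0.478, 0.022, 1.556, -0.012, 1.109, -0.083], 'joint_vel': [-0.002, -0.002, -0.002, -0.002, 0.001, 0.001, -0.001], 'joint_torque': [0.003, -59.692, 1.61, -28.149, 0.013, 0.007, -0.0], 'eef_pos': [0.241, 0.63, 0.256], 'tool_rot': [-0.0, 0.181, 0.983, -0.001], 'contact_force': [-0.179, -0.172, 0.033], 'torque': [-0.035, 0.019, -0.013], 'grasp_force': 0.0, 'gripper_width': 1.001}
```

View pics/scene0.png

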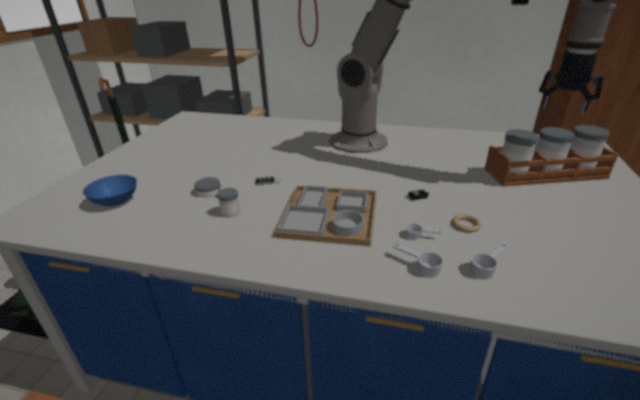

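View pics/side0.png

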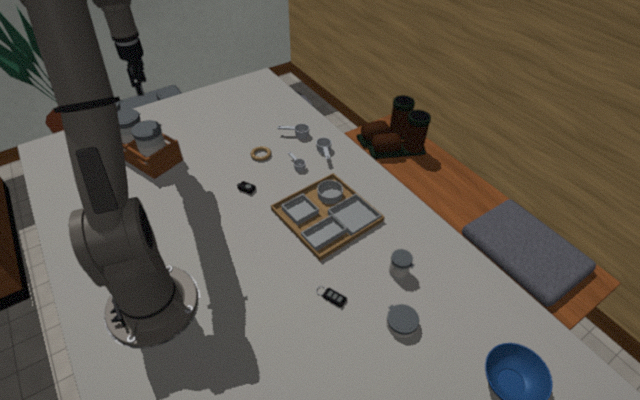

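View pics/wrist0.png

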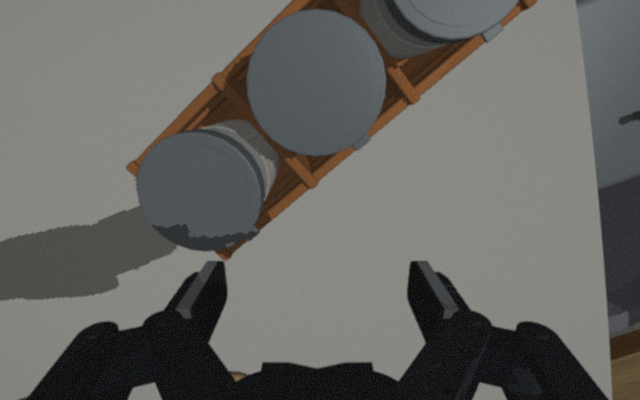

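The scene view shows the tub (229,203), the wax tub (207,187), the fob with its split ring (265,181), the clicker (417,195), the ring (466,222), three scoops (415,232 / 428,263 / 484,265) and the tray (328,214). The side view agrees: tub (401,262), fob (333,297), clicker (246,187), ring (261,154), scoops (300,163 / 302,131 / 324,146).

```bash
cat > obj.py <<'E'
from h import *
def clusters(name,thr=0.005,region=(0.2,0.98,-0.6,0.75)):
    z=np.load('/tmp/%s.npz'%name); P=cloud(z['d'],z['M'],z['K'],float(z['k1']))
    with np.errstate(all='ignore'):
        m=(P[...,2]>thr)&(P[...,2]<0.1)&(P[...,0]>region[0])&(P[...,0]<region[1])&(P[...,1]>region[2])&(P[...,1]<region[3])
    n,l,s,c=cv2.connectedComponentsWithStats(m.astype(np.uint8))
    for i in range(1,n):
        if s[i,4]<30: continue
        q=P[l==i]; (cx,cy),(w,h),a=cv2.minAreaRect(q[:,:2].astype(np.float32))
        print(name,'px',c[i].round().astype(int),'n',s[i,4],'c',round(cx,3),round(cy,3),'wh',round(w,3),round(h,3),'a',round(a),'z95',np.percentile(q[:,2],[50,95]).round(3))
if __name__=='__main__':
    for n in('scene','side'):
        z=np.load('/tmp/%s.npz'%n);P=cloud(z['d'],z['M'],z['K'],float(z['k1'])); print(n,np.nanmedian(P[150:300:5,250:450:5,2])); clusters(n)
E
python3 obj.py
```

```text
scene 0.0013391625581460342
scene px [530 168] n 2180 c 0.242 0.61 wh 0.084 0.258 a 0 z95 [0.047 0.091]
scene px [218 194] n 972 c 0.558 -0.347 wh 0.227 0.079 a 48 z95 [0.036 0.072]
scene px [264 180] n 124 c 0.41 -0.245 wh 0.038 0.066 a 22 z95 [0.013 0.016]
scene px [128 192] n 123 c 0.62 -0.592 wh 0.016 0.08 a 89 z95 [0.046 0.057]
scene px [329 215] n 4923 c 0.56 0.01 wh 0.261 0.257 a 4 z95 [0.012 0.03 ]
scene px [418 194] n 173 c 0.401 0.257 wh 0.039 0.065 a 33 z95 [0.017 0.021]
scene px [466 222] n 307 c 0.529 0.385 wh 0.07 0.072 a 14 z95 [0.013 0.017]
scene px [418 230] n 285 c 0.604 0.273 wh 0.044 0.088 a 3 z95 [0.022 0.028]
scene px [424 260] n 668 c 0.716 0.266 wh 0.12 0.058 a 52 z95 [0.027 0.036]
scene px [486 262] n 641 c 0.696 0.43 wh 0.057 0.121 a 39 z95 [0.025 0.034]
side -0.00016903204647722436
side px [298 129] n 241 c 0.686 0.415 wh 0.063 0.118 a 72 z95 [0.028 0.037]
side px [169 152] n 636 c 0.261 0.559 wh 0.191 0.073 a 68 z95 [0.061 0.091]
side px [324 146] n 231 c 0.733 0.275 wh 0.156 0.056 a 79 z95 [0.028 0.036]
side px [261 153] n 175 c 0.527 0.382 wh 0.074 0.074 a 75 z95 [0.013 0.017]
side px [298 162] n 148 c 0.612 0.269 wh 0.09 0.042 a 76 z95 [0.021 0.027]
side px [327 215] n 4823 c 0.56 0.009 wh 0.258 0.258 a 4 z95 [0.011 0.028]
side px [246 187] n 161 c 0.401 0.255 wh 0.038 0.068 a 28 z95 [0.017 0.02 ]
side px [401 264] n 561 c 0.606 -0.279 wh 0.057 0.057 a 70 z95 [0.067 0.072]
side px [335 297] n 276 c 0.408 -0.247 wh 0.036 0.066 a 23 z95 [0.012 0.015]
side px [402 320] n 882 c 0.504 -0.403 wh 0.08 0.078 a 47 z95 [0.034 0.037]
side px [495 351] n 164 c 0.618 -0.593 wh 0.014 0.082 a 90 z95 [0.048 0.056]
```

Run:
```python
from h import *
import station; print([k for k in dir(station) if not k.startswith('_')], getattr(station,'finger_overhang',None))
c=calibration('wrist'); print({k:(np.round(v,3).tolist() if not isinstance(v,str) else v) for k,v in c.items()})
for n in('scene','side'):
    z=np.load('/tmp/%s.npz'%n); P=cloud(z['d'],z['M'],z['K'],float(z['k1'])).reshape(-1,3)
    P=P[np.isfinite(P).all(1)]; 
    a=np.deg2rad(4.0); q=(P[:,:2]-[.56,.0095])@np.array([[np.cos(a),-np.sin(a)],[np.sin(a),np.cos(a)]])
    for sx in(-1,1):
        for sy in(-1,1):
            r=q-[.06*sx,.06*sy]; f=(abs(r)<.058).all(1)
            m=f&(P[:,2]>.0225)&(P[:,2]<.045)
            if m.sum()>5: print(n,sx,sy,m.sum(),'extent',np.percentile(r[m],[2,98],axis=0).round(3).tolist(),'z',np.percentile(P[m,2],[50,97]).round(3))
    # clicker/scoop yaw
    for nm,x,y,R in(('clk',.401,.256,.05),('scoop',.608,.271,.06),('fob',.408,-.247,.05)):
        m=(np.hypot(P[:,0]-x,P[:,1]-y)<R)&(P[:,2]>.006); v=P[m,:2]; C=np.cov(v.T); w,V=np.linalg.eigh(C); e=V[:,1]; t=(v-v.mean(0))@e
        print(n,nm,m.sum(),v.mean(0).round(3),'yaw',np.degrees(np.arctan2(e[1],e[0])).round(),'skew',((t**3).mean()/t.std()**3).round(2),t.min().round(3),t.max().round(3))
```

```text
['PlanningError', 'calibration', 'finger_overhang', 'get_obs', 'hand_in', 'read_camera'] 0.025
{'intrinsics': [[318.788, 0.0, 316.768], [0.0, 318.788, 199.561], [0.0, 0.0, 1.0]], 'k1': -0.036, 'mount': [[0.0, -0.948, -0.318, 0.081], [1.0, 0.0, -0.0, 0.0], [0.0, -0.318, 0.948, -0.117], [0.0, 0.0, 0.0, 1.0]]}
scene -1 -1 108 extent [[-0.058, -0.035], [0.056, 0.034]] z [0.028 0.031]
scene -1 1 172 extent [[-0.044, -0.042], [0.043, 0.041]] z [0.027 0.031]
scene 1 -1 191 extent [[-0.058, -0.057], [0.058, 0.057]] z [0.027 0.03 ]
scene 1 1 317 extent [[-0.042, -0.039], [0.041, 0.039]] z [0.031 0.038]
scene clk 167 [0.409 0.254] yaw 119.0 skew 0.25 -0.026 0.04
scene scoop 275 [0.605 0.261] yaw 88.0 skew 0.79 -0.033 0.056
scene fob 123 [ 0.413 -0.246] yaw 114.0 skew 0.06 -0.031 0.044
side -1 -1 163 extent [[-0.057, -0.036], [0.057, 0.036]] z [0.026 0.031]
side -1 1 152 extent [[-0.043, -0.044], [0.042, 0.042]] z [0.026 0.03 ]
side 1 -1 130 extent [[-0.058, -0.058], [0.058, 0.058]] z [0.026 0.03 ]
side 1 1 180 extent [[-0.041, -0.042], [0.04, 0.039]] z [0.031 0.037]
side clk 158 [0.4   0.247] yaw 120.0 skew 0.21 -0.027 0.04
side scoop 145 [0.607 0.258] yaw 85.0 skew 0.54 -0.033 0.058
side fob 270 [ 0.407 -0.251] yaw 112.0 skew 0.03 -0.03 0.036
```

```bash
cat > go.py <<'E'
import sys
from h import *
def go(x,y,z,yaw,T=None):
    """turn first, then shift in the turned frame; yaw = world angle of tool y (mod 180)"""
    T=pose() if T is None else T; cur=np.degrees(np.arctan2(T[1,1],T[0,1])); d=(yaw-cur+90)%180-90
    R=T[:3,:3]@Ro.from_euler('z',-d,degrees=True).as_matrix()
    s=R.T@(np.array([x,y,z])-T[:3,3]); print('yaw now %.1f  wz %.1f deg  then d (mm)'%(cur,-d),(1000*s).round(1),'tilt',np.degrees(np.arccos(-T[2,2])).round(2),'pos',T[:3,3].round(4)); 
if __name__=='__main__': go(*map(float,sys.argv[1:5]))
E
python3 go.py .528 .384 .16 49
```

```text
yaw now 69.1  wz 20.1 deg  then d (mm) [-378.3    2.8   95.7] tilt 0.08 pos [0.2407 0.6302 0.2555]
```

>>> {"op": "drive_tool", "data": {
  "increments": [
    {"wz": 10, "claw": 0.085},
    {"wz": 10},
    {"dx": -0.038},
    {"dx": -0.038},
    {"dx": -0.038},
    {"dx": -0.038},
    {"dx": -0.038},
    {"dx": -0.038, "dz": 0.019},
    {"dx": -0.038, "dz": 0.019},
    {"dx": -0.038, "dz": 0.019},
    {"dx": -0.038, "dz": 0.019},
    {"dx": -0.036, "dz": 0.019, "dy": 0.003},
    {},
    {}
  ],
  "newtons": 40
}}

```text
schema error: expected keys claw, dx, dy, dz, wx, wy, wz
```

```bash
cat > look.py <<'E'
import sys
from h import *
n,zl,zh=sys.argv[1],float(sys.argv[2]),float(sys.argv[3])
im,d,M,K,k1=cam('wrist'); save(n+'.png',im); np.savez('/tmp/'+n,im=im,d=d,M=M,K=K,k1=k1)
P=cloud(d,M,K,k1); T=pose(); print('tcp',T[:3,3].round(4),'ground z',np.nanpercentile(P[...,2],[5,30]).round(4))
L=(P-T[:3,3])@T[:3,:3]
with np.errstate(all='ignore'): m=((P[...,2]>zl)&(P[...,2]<zh)&(np.hypot(L[...,0],L[...,1])<.12)).astype(np.uint8)
k,l,s,c=cv2.connectedComponentsWithStats(m)
for i in range(1,k):
    if s[i,4]<300: continue
    q=P[l==i]; (x,y),(w,h),a=cv2.minAreaRect(q[:,:2].astype(np.float32)); (ex,ey),er=cv2.minEnclosingCircle(q[:,:2].astype(np.float32))
    print('px',c[i].round(),'n',s[i,4],'rect',np.round([x,y,w,h],4),'a',round(a,1),'circ',np.round([ex,ey,er],4),'z',np.percentile(q[:,2],[10,50,97]).round(4))
E
python3 look.py ring 0.005 0.03
```

```text
tcp [0.2407 0.6303 0.2557] ground z [-0.2052 -0.0004]
px [232. 114.] n 307 rect [0.1584 0.564  0.0327 0.0245] a 26.4 circ [0.1572 0.5664 0.0191] z [0.013  0.0139 0.0255]
px [280. 177.] n 536 rect [0.2399 0.5863 0.0288 0.0668] a 52.7 circ [0.2315 0.5753 0.0335] z [0.0128 0.0139 0.0272]
```

View pics/ring.png

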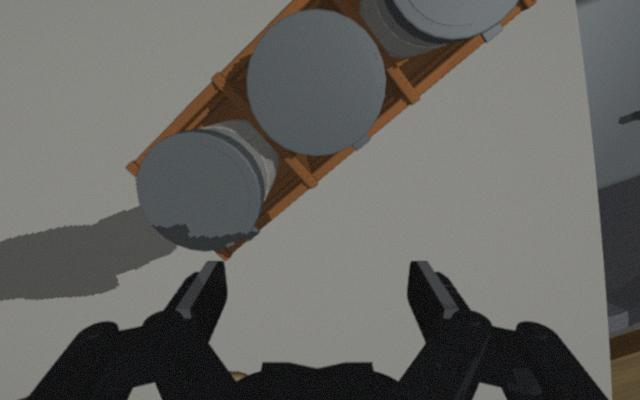

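Nothing moved, because every row needs all the keys. The picture is unchanged: rack tubs at the top, open fingers at the bottom.

>>> {"op": "drive_tool", "data": {
  "increments": [
    {"claw": 0.085, "dx": 0, "dy": 0, "dz": 0, "wx": 0, "wy": 0, "wz": 10},
    {"claw": 0.085, "dx": 0, "dy": 0, "dz": 0, "wx": 0, "wy": 0, "wz": 10},
    {"claw": 0.085, "dx": -0.038, "dy": 0, "dz": 0, "wx": 0, "wy": 0, "wz": 0},
    {"claw": 0.085, "dx": -0.038, "dy": 0, "dz": 0, "wx": 0, "wy": 0, "wz": 0},
    {"claw": 0.085, "dx": -0.038, "dy": 0, "dz": 0, "wx": 0, "wy": 0, "wz": 0},
    {"claw": 0.085, "dx": -0.038, "dy": 0, "dz": 0, "wx": 0, "wy": 0, "wz": 0},
    {"claw": 0.085, "dx": -0.038, "dy": 0, "dz": 0, "wx": 0, "wy": 0, "wz": 0},
    {"claw": 0.085, "dx": -0.038, "dy": 0, "dz": 0.019, "wx": 0, "wy": 0, "wz": 0},
    {"claw": 0.085, "dx": -0.038, "dy": 0, "dz": 0.019, "wx": 0, "wy": 0, "wz": 0},
    {"claw": 0.085, "dx": -0.038, "dy": 0, "dz": 0.019, "wx": 0, "wy": 0, "wz": 0},
    {"claw": 0.085, "dx": -0.038, "dy": 0, "dz": 0.019, "wx": 0, "wy": 0, "wz": 0},
    {"claw": 0.085, "dx": -0.036, "dy": 0.003, "dz": 0.019, "wx": 0, "wy": 0, "wz": 0},
    {"claw": 0.085, "dx": 0, "dy": 0, "dz": 0, "wx": 0, "wy": 0, "wz": 0},
    {"claw": 0.085, "dx": 0, "dy": 0, "dz": 0, "wx": 0, "wy": 0, "wz": 0}
  ],
  "newtons": 40
}}

```text
t: 1.95
eef_pos: [0.528, 0.386, 0.1612]
tool_rot: [-0.0, 0.349, 0.937, 0.0]
contact_force: [-0.4, 0.5, 0.8]
gripper_width: 0.999
grasp_force: 0.0
```

```bash
python3 look.py ring 0.005 0.03; python3 go.py .528 .384 .16 49
```

```text
tcp [0.5276 0.3867 0.1616] ground z [-0.0014 -0.0004]
px [316. 187.] n 3564 rect [0.5273 0.3868 0.0748 0.0738] a 49.9 circ [0.5274 0.3867 0.0377] z [0.0103 0.0137 0.0159]
yaw now 49.2  wz 0.2 deg  then d (mm) [-2.  -1.8  1.6] tilt 0.06 pos [0.5276 0.3867 0.1616]
```

View pics/ring.png

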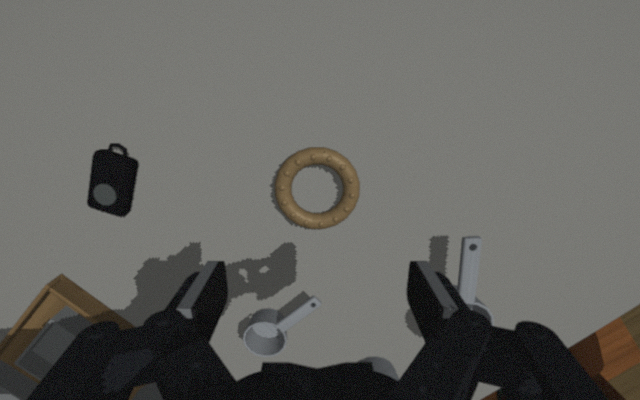

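The ring is centred at (316,187), right under the TCP, with the clicker at (113,183) and the small scoop at (270,337). I'll descend onto the ring.

>>> {"op": "drive_tool", "data": {
  "increments": [
    {"claw": 0.0854, "dx": 0, "dy": 0, "dz": 0.04, "wx": 0, "wy": 0, "wz": 0},
    {"claw": 0.0854, "dx": 0, "dy": 0, "dz": 0.04, "wx": 0, "wy": 0, "wz": 0},
    {"claw": 0.0854, "dx": 0, "dy": 0, "dz": 0.03, "wx": 0, "wy": 0, "wz": 0},
    {"claw": 0.0854, "dx": 0, "dy": 0, "dz": 0.02, "wx": 0, "wy": 0, "wz": 0},
    {"claw": 0.0854, "dx": 0, "dy": 0, "dz": 0.0, "wx": 0, "wy": 0, "wz": 0},
    {"claw": 0.0854, "dx": 0, "dy": 0, "dz": 0, "wx": 0, "wy": 0, "wz": 0}
  ]
}}

```text
t: 2.75
eef_pos: [0.5291, 0.3862, 0.0326]
tool_rot: [0.0, 0.349, 0.937, 0.001]
contact_force: [-0.4, -0.2, -1.2]
gripper_width: 1.001
grasp_force: 0.0
```

>>> {"op": "drive_tool", "data": {
  "increments": [
    {"claw": 0.0854, "dx": 0, "dy": 0, "dz": 0.005, "wx": 0, "wy": 0, "wz": 0},
    {"claw": 0.0854, "dx": 0, "dy": 0, "dz": 0.0, "wx": 0, "wy": 0, "wz": 0}
  ]
}}

```text
t: 3.0
eef_pos: [0.5286, 0.3855, 0.0267]
tool_rot: [0.0, 0.349, 0.937, 0.0]
contact_force: [-0.2, -0.4, -0.7]
gripper_width: 1.003
grasp_force: 0.0
```

>>> {"op": "drive_tool", "data": {
  "increments": [
    {"claw": 0.0854, "dx": 0, "dy": 0, "dz": 0.003, "wx": 0, "wy": 0, "wz": 0},
    {"claw": 0.0854, "dx": 0, "dy": 0, "dz": 0.0, "wx": 0, "wy": 0, "wz": 0}
  ]
}}

```text
t: 3.25
eef_pos: [0.5284, 0.3852, 0.0231]
tool_rot: [-0.0, 0.349, 0.937, -0.0]
contact_force: [-1.0, -0.1, -0.8]
gripper_width: 1.006
grasp_force: 0.0
```

>>> {"op": "drive_tool", "data": {
  "increments": [
    {"claw": 0.0854, "dx": 0, "dy": 0, "dz": 0.003, "wx": 0, "wy": 0, "wz": 0},
    {"claw": 0.0854, "dx": 0, "dy": 0, "dz": 0.0, "wx": 0, "wy": 0, "wz": 0}
  ]
}}

```text
t: 3.5
eef_pos: [0.5283, 0.3852, 0.02]
tool_rot: [-0.0, 0.349, 0.937, -0.0]
contact_force: [0.7, -0.6, 0.6]
gripper_width: 0.995
grasp_force: 0.0
```

>>> {"op": "drive_tool", "data": {
  "increments": [
    {"claw": 0.0854, "dx": 0, "dy": 0, "dz": 0.002, "wx": 0, "wy": 0, "wz": 0},
    {"claw": 0.07, "dx": 0, "dy": 0, "dz": 0, "wx": 0, "wy": 0, "wz": 0},
    {"claw": 0.07, "dx": 0, "dy": 0, "dz": 0, "wx": 0, "wy": 0, "wz": 0},
    {"claw": 0.07, "dx": 0, "dy": 0, "dz": 0, "wx": 0, "wy": 0, "wz": 0},
    {"claw": 0.07, "dx": 0, "dy": 0, "dz": 0, "wx": 0, "wy": 0, "wz": 0},
    {"claw": 0.07, "dx": 0, "dy": 0, "dz": 0, "wx": 0, "wy": 0, "wz": 0}
  ],
  "newtons": 30
}}

```text
t: 4.25
eef_pos: [0.5285, 0.3854, 0.0184]
tool_rot: [-0.0, 0.349, 0.937, -0.0]
contact_force: [-0.7, -1.5, 5.0]
gripper_width: 0.865
grasp_force: 35.2
```

>>> {"op": "drive_tool", "data": {
  "increments": [
    {"claw": 0.07, "dx": 0, "dy": 0, "dz": -0.02, "wx": 0, "wy": 0, "wz": 0},
    {"claw": 0.07, "dx": 0, "dy": 0, "dz": -0.04, "wx": 0, "wy": 0, "wz": 0},
    {"claw": 0.07, "dx": 0, "dy": 0, "dz": -0.04, "wx": 0, "wy": 0, "wz": 0},
    {"claw": 0.07, "dx": 0, "dy": 0, "dz": -0.02, "wx": 0, "wy": 0, "wz": 0},
    {"claw": 0.07, "dx": 0, "dy": 0, "dz": 0, "wx": 0, "wy": 0, "wz": 0}
  ]
}}

```text
t: 4.88
eef_pos: [0.5293, 0.386, 0.14]
tool_rot: [0.001, 0.349, 0.937, 0.002]
contact_force: [-0.7, -0.8, -0.2]
gripper_width: 0.861
grasp_force: 35.4
```

```bash
python3 look.py ring2 0.06 0.15; python3 go.py .6241 -.0462 .138 49
```

```text
tcp [0.5283 0.3854 0.1383] ground z [-0.0013 -0.0004]
px [317. 273.] n 15283 rect [0.5263 0.3877 0.078  0.0733] a 7.4 circ [0.5249 0.3903 0.0508] z [0.1313 0.1354 0.1469]
yaw now 49.1  wz 0.1 deg  then d (mm) [-3.554e+02 -2.629e+02  1.000e-01] tilt 0.02 pos [0.5283 0.3854 0.1383]
```

>>> {"op": "drive_tool", "data": {
  "increments": [
    {"claw": 0.07, "dx": -0.032, "dy": -0.024, "dz": 0, "wx": 0, "wy": 0, "wz": 0},
    {"claw": 0.07, "dx": -0.032, "dy": -0.024, "dz": 0, "wx": 0, "wy": 0, "wz": 0},
    {"claw": 0.07, "dx": -0.032, "dy": -0.024, "dz": 0, "wx": 0, "wy": 0, "wz": 0},
    {"claw": 0.07, "dx": -0.032, "dy": -0.024, "dz": 0, "wx": 0, "wy": 0, "wz": 0},
    {"claw": 0.07, "dx": -0.032, "dy": -0.024, "dz": 0, "wx": 0, "wy": 0, "wz": 0},
    {"claw": 0.07, "dx": -0.032, "dy": -0.024, "dz": 0, "wx": 0, "wy": 0, "wz": 0},
    {"claw": 0.07, "dx": -0.032, "dy": -0.024, "dz": 0, "wx": 0, "wy": 0, "wz": 0},
    {"claw": 0.07, "dx": -0.032, "dy": -0.024, "dz": 0, "wx": 0, "wy": 0, "wz": 0},
    {"claw": 0.07, "dx": -0.032, "dy": -0.024, "dz": 0, "wx": 0, "wy": 0, "wz": 0},
    {"claw": 0.07, "dx": -0.032, "dy": -0.024, "dz": 0, "wx": 0, "wy": 0, "wz": 0},
    {"claw": 0.07, "dx": -0.035, "dy": -0.023, "dz": 0, "wx": 0, "wy": 0, "wz": 0},
    {"claw": 0.07, "dx": 0, "dy": 0, "dz": 0, "wx": 0, "wy": 0, "wz": 0},
    {"claw": 0.07, "dx": 0, "dy": 0, "dz": 0, "wx": 0, "wy": 0, "wz": 0}
  ]
}}

```text
t: 6.55
eef_pos: [0.6235, -0.0452, 0.1366]
tool_rot: [-0.001, 0.349, 0.937, -0.0]
contact_force: [0.1, 0.2, -0.7]
gripper_width: 0.862
grasp_force: 35.4
```

```bash
python3 look.py ring3 0.06 0.15; python3 go.py .6241 -.0462 .032 49
```

```text
tcp [ 0.6237 -0.0444  0.1369] ground z [-0.0016  0.    ]
px [317. 273.] n 15844 rect [ 0.6206 -0.0436  0.0778  0.074 ] a 7.0 circ [ 0.6192 -0.0414  0.0508] z [0.1279 0.132  0.147 ]
yaw now 49.2  wz 0.2 deg  then d (mm) [ -1.8  -1.  104.9] tilt 0.15 pos [ 0.6237 -0.0444  0.1369]
```

View pics/ring3.png

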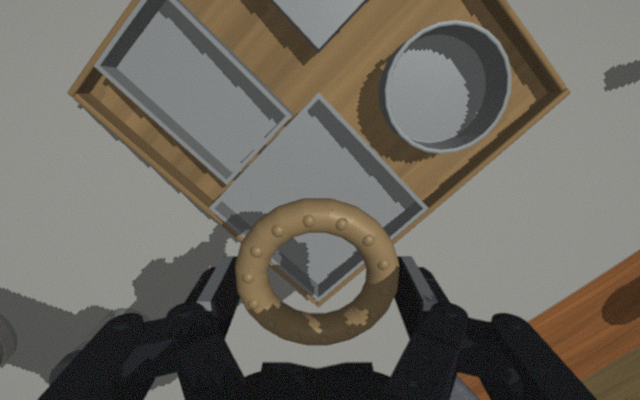

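The ring is held level between the fingers (317,273). Below it the bin rim corners are at (318,95), (427,208), (213,208) and (318,302).

Run:
```python
from h import *
z=np.load('/tmp/ring3.npz'); M,K,k1=z['M'],z['K'],float(z['k1'])
c=onplane([[318,95],[427,208],[318,302],[213,208]],.028,M,K,k1); print(c.round(4).tolist(),((c[0]+c[2])/2).round(4),((c[1]+c[3])/2).round(4),np.linalg.norm(c-np.roll(c,1,0),axis=1).round(3))
P=cloud(z['d'],M,K,k1); im=z['im'].astype(int)
m=(P[...,2]>.12)&(P[...,2]<.15)&(im[...,0]-im[...,2]>25); q=P[m]; A=np.c_[q[:,:2]-q[:,:2].mean(0),np.ones(len(q))]; s=np.linalg.lstsq(A,q[:,2],rcond=None)[0]; print('slope',s.round(3),m.sum(),cv2.minEnclosingCircle(q[:,:2].astype(np.float32)))
```

```text
[[0.5635, 0.0082, 0.028], [0.679, 0.0175, 0.028], [0.6886, -0.0999, 0.028], [0.573, -0.1052, 0.028]] [ 0.6261 -0.0459  0.028 ] [ 0.626  -0.0438  0.028 ] [0.114 0.116 0.118 0.116]
slope [ 0.006 -0.003  0.131] 11505 ((0.6216378808021545, -0.04299531504511833), 0.037441983819007874)
```

>>> {"op": "drive_tool", "data": {
  "increments": [
    {"claw": 0.07, "dx": -0.004, "dy": 0, "dz": 0.03, "wx": 0, "wy": 0, "wz": 0},
    {"claw": 0.07, "dx": 0, "dy": 0, "dz": 0.03, "wx": 0, "wy": 0, "wz": 0},
    {"claw": 0.07, "dx": 0, "dy": 0, "dz": 0.025, "wx": 0, "wy": 0, "wz": 0},
    {"claw": 0.07, "dx": 0, "dy": 0, "dz": 0.012, "wx": 0, "wy": 0, "wz": 0},
    {"claw": 0.07, "dx": 0, "dy": 0, "dz": 0.006, "wx": 0, "wy": 0, "wz": 0},
    {"claw": 0.07, "dx": 0, "dy": 0, "dz": 0.003, "wx": 0, "wy": 0, "wz": 0},
    {"claw": 0.07, "dx": 0, "dy": 0, "dz": 0.002, "wx": 0, "wy": 0, "wz": 0},
    {"claw": 0.07, "dx": 0, "dy": 0, "dz": 0, "wx": 0, "wy": 0, "wz": 0}
  ]
}}

```text
t: 7.6
eef_pos: [0.6279, -0.0485, 0.0307]
tool_rot: [0.0, 0.349, 0.937, 0.0]
contact_force: [-0.3, -0.3, -1.5]
gripper_width: 0.86
grasp_force: 35.4
```

>>> {"op": "drive_tool", "data": {
  "increments": [
    {"claw": 0.07, "dx": 0, "dy": 0, "dz": 0.002, "wx": 0, "wy": 0, "wz": 0},
    {"claw": 0.07, "dx": 0, "dy": 0, "dz": 0, "wx": 0, "wy": 0, "wz": 0}
  ]
}}

```text
t: 7.85
eef_pos: [0.6276, -0.0485, 0.0283]
tool_rot: [0.0, 0.349, 0.937, 0.0]
contact_force: [-1.6, -0.0, -0.6]
gripper_width: 0.863
grasp_force: 35.4
```

>>> {"op": "drive_tool", "data": {
  "increments": [
    {"claw": 0.07, "dx": 0, "dy": 0, "dz": 0.001, "wx": 0, "wy": 0, "wz": 0},
    {"claw": 0.07, "dx": 0, "dy": 0, "dz": 0, "wx": 0, "wy": 0, "wz": 0}
  ]
}}

```text
t: 8.1
eef_pos: [0.6278, -0.0485, 0.0275]
tool_rot: [0.0, 0.349, 0.937, 0.0]
contact_force: [0.0, 0.8, 1.4]
gripper_width: 0.863
grasp_force: 35.6
```

Contact at the expected height, so I'll release and rise.

>>> {"op": "drive_tool", "data": {
  "increments": [
    {"claw": 0.078, "dx": 0, "dy": 0, "dz": 0, "wx": 0, "wy": 0, "wz": 0},
    {"claw": 0.083, "dx": 0, "dy": 0, "dz": 0, "wx": 0, "wy": 0, "wz": 0},
    {"claw": 0.083, "dx": 0, "dy": 0, "dz": 0, "wx": 0, "wy": 0, "wz": 0},
    {"claw": 0.083, "dx": 0, "dy": 0, "dz": -0.01, "wx": 0, "wy": 0, "wz": 0},
    {"claw": 0.083, "dx": 0, "dy": 0, "dz": -0.02, "wx": 0, "wy": 0, "wz": 0},
    {"claw": 0.083, "dx": 0, "dy": 0, "dz": -0.04, "wx": 0, "wy": 0, "wz": 0},
    {"claw": 0.083, "dx": 0, "dy": 0, "dz": -0.04, "wx": 0, "wy": 0, "wz": 0},
    {"claw": 0.083, "dx": 0, "dy": 0, "dz": -0.03, "wx": 0, "wy": 0, "wz": 0},
    {"claw": 0.083, "dx": 0, "dy": 0, "dz": 0, "wx": 0, "wy": 0, "wz": 0}
  ]
}}

```text
t: 9.22
eef_pos: [0.6297, -0.0488, 0.1718]
tool_rot: [0.003, 0.35, 0.937, 0.001]
contact_force: [-0.4, -0.5, 0.6]
gripper_width: 0.974
grasp_force: 0.0
```

```bash
python3 look.py tray1 0.019 0.033; python3 go.py .606 -.279 .17 27
```

```text
tcp [ 0.6285 -0.0486  0.1697] ground z [-2.921e-01 -2.000e-04]
px [243. 118.] n 1074 rect [ 0.5386 -0.0514  0.0517  0.0709] a 4.0 circ [ 0.5384 -0.0511  0.0429] z [0.0222 0.0275 0.029 ]
px [315. 198.] n 4645 rect [ 0.6068 -0.0294  0.1681  0.1683] a 4.2 circ [ 0.6076 -0.0301  0.1163] z [0.0208 0.0234 0.0288]
px [314. 183.] n 3269 rect [ 0.6264 -0.0474  0.0735  0.074 ] a 51.6 circ [ 0.6267 -0.0475  0.0375] z [0.0204 0.0229 0.025 ]
yaw now 49.1  wz 22.1 deg  then d (mm) [-195.1 -124.7   -0.4] tilt 0.22 pos [ 0.6285 -0.0486  0.1697]
```

View pics/tray1.png

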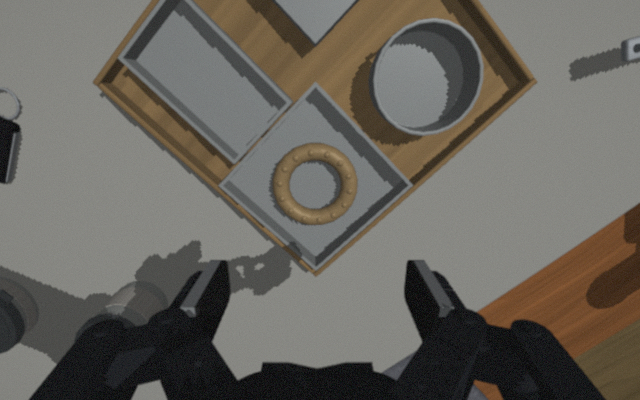

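The ring lies flat in the middle of the large bin (314,183), with its top at 24–25 mm. Next is the treat tub.

>>> {"op": "drive_tool", "data": {
  "increments": [
    {"claw": 0.0854, "dx": -0.022, "dy": -0.032, "dz": -0.01, "wx": 0, "wy": 0, "wz": 0},
    {"claw": 0.0854, "dx": -0.022, "dy": -0.032, "dz": -0.01, "wx": 0, "wy": 0, "wz": 0},
    {"claw": 0.0854, "dx": -0.022, "dy": -0.032, "dz": -0.01, "wx": 0, "wy": 0, "wz": 0},
    {"claw": 0.0854, "dx": -0.022, "dy": -0.032, "dz": 0, "wx": 0, "wy": 0, "wz": 0},
    {"claw": 0.0854, "dx": -0.022, "dy": -0.032, "dz": 0, "wx": 0, "wy": 0, "wz": 0},
    {"claw": 0.0854, "dx": -0.022, "dy": -0.03, "dz": 0, "wx": 0, "wy": 0, "wz": 0},
    {"claw": 0.0854, "dx": 0, "dy": 0, "dz": 0, "wx": 0, "wy": 0, "wz": 0},
    {"claw": 0.0854, "dx": 0, "dy": 0, "dz": 0, "wx": 0, "wy": 0, "wz": 0}
  ]
}}

```text
t: 10.28
eef_pos: [0.6027, -0.2775, 0.1965]
tool_rot: [-0.001, 0.349, 0.937, 0.0]
contact_force: [0.4, 0.1, 0.0]
gripper_width: 0.999
grasp_force: 0.0
```

```bash
python3 look.py tub1 0.06 0.085; python3 go.py .606 -.279 .17 49
```

```text
tcp [ 0.6031 -0.2768  0.1966] ground z [-0.2642 -0.0004]
px [320. 201.] n 3863 rect [ 0.6081 -0.2774  0.0573  0.0592] a 60.2 circ [ 0.6083 -0.2809  0.0329] z [0.0689 0.0703 0.0717]
yaw now 49.2  wz 0.2 deg  then d (mm) [-3.7  0.3 26.6] tilt 0.1 pos [ 0.6031 -0.2768  0.1966]
```

>>> {"op": "drive_tool", "data": {
  "increments": [
    {"claw": 0.0854, "dx": -0.004, "dy": 0.002, "dz": 0.03, "wx": 0, "wy": 0, "wz": 0},
    {"claw": 0.0854, "dx": 0, "dy": 0, "dz": 0.03, "wx": 0, "wy": 0, "wz": 0},
    {"claw": 0.0854, "dx": 0, "dy": 0, "dz": 0.03, "wx": 0, "wy": 0, "wz": 0},
    {"claw": 0.0854, "dx": 0, "dy": 0, "dz": 0.025, "wx": 0, "wy": 0, "wz": 0},
    {"claw": 0.0854, "dx": 0, "dy": 0, "dz": 0.015, "wx": 0, "wy": 0, "wz": 0},
    {"claw": 0.0854, "dx": 0, "dy": 0, "dz": 0, "wx": 0, "wy": 0, "wz": 0},
    {"claw": 0.05, "dx": 0, "dy": 0, "dz": 0, "wx": 0, "wy": 0, "wz": 0},
    {"claw": 0.05, "dx": 0, "dy": 0, "dz": 0, "wx": 0, "wy": 0, "wz": 0},
    {"claw": 0.05, "dx": 0, "dy": 0, "dz": 0, "wx": 0, "wy": 0, "wz": 0},
    {"claw": 0.05, "dx": 0, "dy": 0, "dz": 0, "wx": 0, "wy": 0, "wz": 0},
    {"claw": 0.05, "dx": 0, "dy": 0, "dz": 0, "wx": 0, "wy": 0, "wz": 0},
    {"claw": 0.05, "dx": 0, "dy": 0, "dz": 0, "wx": 0, "wy": 0, "wz": 0}
  ],
  "newtons": 35
}}

```text
t: 11.82
eef_pos: [0.6083, -0.28, 0.0688]
tool_rot: [0.001, 0.349, 0.937, 0.0]
contact_force: [-0.6, 0.8, 5.5]
gripper_width: 0.667
grasp_force: 36.9
```

>>> {"op": "drive_tool", "data": {
  "increments": [
    {"claw": 0.05, "dx": 0, "dy": 0, "dz": -0.015, "wx": 0, "wy": 0, "wz": 0},
    {"claw": 0.05, "dx": 0, "dy": 0, "dz": -0.025, "wx": 0, "wy": 0, "wz": 0},
    {"claw": 0.05, "dx": 0, "dy": 0, "dz": -0.03, "wx": 0, "wy": 0, "wz": 0},
    {"claw": 0.05, "dx": 0, "dy": 0, "dz": -0.015, "wx": 0, "wy": 0, "wz": 0},
    {"claw": 0.05, "dx": 0, "dy": 0, "dz": 0, "wx": 0, "wy": 0, "wz": 0}
  ]
}}

```text
t: 12.45
eef_pos: [0.6078, -0.2799, 0.1536]
tool_rot: [0.001, 0.349, 0.937, 0.0]
contact_force: [-0.1, -1.3, -1.1]
gripper_width: 0.664
grasp_force: 37.7
```

```bash
python3 go.py .6157 .0736 .15 49
python3 - <<'E'
from h import *
# cup centre from tray1: rim points z 0.032-0.04
z=np.load('/tmp/tray1.npz'); P=cloud(z['d'],z['M'],z['K'],float(z['k1'])); m=(P[...,2]>.032)&(P[...,2]<.042)&(np.hypot(P[...,0]-.616,P[...,1]-.074)<.06)
m[:,:330]=0; q=P[m]; print(m.sum(),cv2.minEnclosingCircle(q[:,:2].astype(np.float32)),np.median(q[:,2]))
E
```

```text
yaw now 49.1  wz 0.1 deg  then d (mm) [226.  271.9   3.4] tilt 0.13 pos [ 0.6078 -0.2799  0.1536]
1715 ((0.616472065448761, 0.07479488849639893), 0.0421203076839447) 0.03547617015441901
```

>>> {"op": "drive_tool", "data": {
  "increments": [
    {"claw": 0.05, "dx": 0.014, "dy": 0.017, "dz": 0, "wx": 0, "wy": 0, "wz": 0},
    {"claw": 0.05, "dx": 0.025, "dy": 0.03, "dz": 0, "wx": 0, "wy": 0, "wz": 0},
    {"claw": 0.05, "dx": 0.028, "dy": 0.034, "dz": 0, "wx": 0, "wy": 0, "wz": 0},
    {"claw": 0.05, "dx": 0.028, "dy": 0.034, "dz": 0, "wx": 0, "wy": 0, "wz": 0},
    {"claw": 0.05, "dx": 0.028, "dy": 0.034, "dz": 0, "wx": 0, "wy": 0, "wz": 0},
    {"claw": 0.05, "dx": 0.028, "dy": 0.034, "dz": 0, "wx": 0, "wy": 0, "wz": 0},
    {"claw": 0.05, "dx": 0.028, "dy": 0.034, "dz": 0, "wx": 0, "wy": 0, "wz": 0},
    {"claw": 0.05, "dx": 0.025, "dy": 0.03, "dz": 0, "wx": 0, "wy": 0, "wz": 0},
    {"claw": 0.05, "dx": 0.015, "dy": 0.017, "dz": 0, "wx": 0, "wy": 0, "wz": 0},
    {"claw": 0.05, "dx": 0.007, "dy": 0.009, "dz": 0, "wx": 0, "wy": 0, "wz": 0},
    {"claw": 0.05, "dx": 0, "dy": 0, "dz": 0, "wx": 0, "wy": 0, "wz": 0},
    {"claw": 0.05, "dx": 0, "dy": 0, "dz": 0, "wx": 0, "wy": 0, "wz": 0}
  ]
}}

```text
t: 13.95
eef_pos: [0.615, 0.0732, 0.1521]
tool_rot: [-0.0, 0.35, 0.937, -0.0]
contact_force: [-0.8, -0.3, -1.4]
gripper_width: 0.667
grasp_force: 37.7
```

```bash
python3 look.py tub2 0.15 0.18; python3 go.py .616 .0742 .078 49
```

```text
tcp [0.6151 0.073  0.1521] ground z [-0.2294 -0.    ]
px [317. 287.] n 16734 rect [0.6135 0.0774 0.0879 0.0577] a 79.2 circ [0.6107 0.078  0.051 ] z [0.1529 0.1543 0.178 ]
yaw now 49.0  wz -0.0 deg  then d (mm) [ 0.1  1.6 74.1] tilt 0.05 pos [0.6151 0.073  0.1521]
```

View pics/tub2.png

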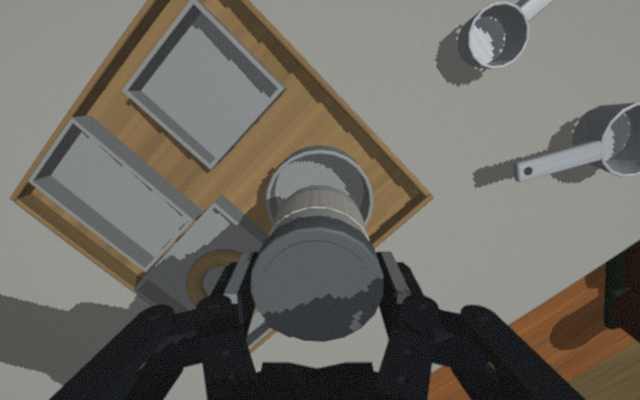

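The tub is held upright over the cup (317,280), and the cup is visible behind it at (320,195). I'll check the lid centre along tool x.

Run:
```python
from h import *
z=np.load('/tmp/tub2.npz'); P=cloud(z['d'],z['M'],z['K'],float(z['k1'])); T=pose(); L=(P-T[:3,3])@T[:3,:3]
m=(abs(L[...,1])<.006)&(P[...,2]>.150)&(P[...,2]<.157); x=L[m][:,0]; print('tool-x extent',np.percentile(x,[1,99]).round(4),np.median(L[m][:,2]))
m=(abs(L[...,1])<.015)&(P[...,2]>.151)&(P[...,2]<.157);q=P[m];A=np.c_[q[:,:2]-q[:,:2].mean(0),np.ones(len(q))];print(np.linalg.lstsq(A,q[:,2],rcond=None)[0].round(3))
```

```text
tool-x extent [-0.0247  0.0311] -0.002001540267874519
[0.018 0.01  0.154]
```

>>> {"op": "drive_tool", "data": {
  "increments": [
    {"claw": 0.05, "dx": -0.003, "dy": 0.002, "dz": 0.0, "wx": 0, "wy": 0, "wz": 0},
    {"claw": 0.05, "dx": 0, "dy": 0, "dz": 0.02, "wx": 0, "wy": 0, "wz": 0},
    {"claw": 0.05, "dx": 0, "dy": 0, "dz": 0.02, "wx": 0, "wy": 0, "wz": 0},
    {"claw": 0.05, "dx": 0, "dy": 0, "dz": 0.015, "wx": 0, "wy": 0, "wz": 0},
    {"claw": 0.05, "dx": 0, "dy": 0, "dz": 0.01, "wx": 0, "wy": 0, "wz": 0},
    {"claw": 0.05, "dx": 0, "dy": 0, "dz": 0.005, "wx": 0, "wy": 0, "wz": 0},
    {"claw": 0.05, "dx": 0, "dy": 0, "dz": 0.002, "wx": 0, "wy": 0, "wz": 0},
    {"claw": 0.05, "dx": 0, "dy": 0, "dz": 0, "wx": 0, "wy": 0, "wz": 0}
  ]
}}

```text
t: 15.0
eef_pos: [0.6191, 0.0743, 0.0806]
tool_rot: [0.0, 0.349, 0.937, 0.0]
contact_force: [1.2, -0.6, -0.7]
gripper_width: 0.661
grasp_force: 37.7
```

>>> {"op": "drive_tool", "data": {
  "increments": [
    {"claw": 0.05, "dx": 0, "dy": 0, "dz": 0.002, "wx": 0, "wy": 0, "wz": 0},
    {"claw": 0.05, "dx": 0, "dy": 0, "dz": 0, "wx": 0, "wy": 0, "wz": 0}
  ]
}}

```text
t: 15.25
eef_pos: [0.6188, 0.0743, 0.0784]
tool_rot: [0.0, 0.349, 0.937, 0.0]
contact_force: [-0.1, 1.2, -1.6]
gripper_width: 0.666
grasp_force: 37.7
```

>>> {"op": "drive_tool", "data": {
  "increments": [
    {"claw": 0.05, "dx": 0, "dy": 0, "dz": 0.001, "wx": 0, "wy": 0, "wz": 0},
    {"claw": 0.05, "dx": 0, "dy": 0, "dz": 0, "wx": 0, "wy": 0, "wz": 0}
  ]
}}

```text
t: 15.5
eef_pos: [0.6191, 0.0742, 0.0778]
tool_rot: [0.0, 0.349, 0.937, 0.0]
contact_force: [-1.3, -0.2, 3.7]
gripper_width: 0.667
grasp_force: 38.0
```

Contact. Release, then rise.

>>> {"op": "drive_tool", "data": {
  "increments": [
    {"claw": 0.064, "dx": 0, "dy": 0, "dz": 0, "wx": 0, "wy": 0, "wz": 0},
    {"claw": 0.075, "dx": 0, "dy": 0, "dz": 0, "wx": 0, "wy": 0, "wz": 0},
    {"claw": 0.0854, "dx": 0, "dy": 0, "dz": 0, "wx": 0, "wy": 0, "wz": 0},
    {"claw": 0.0854, "dx": 0, "dy": 0, "dz": 0, "wx": 0, "wy": 0, "wz": 0},
    {"claw": 0.0854, "dx": 0, "dy": 0, "dz": -0.02, "wx": 0, "wy": 0, "wz": 0},
    {"claw": 0.0854, "dx": 0, "dy": 0, "dz": -0.04, "wx": 0, "wy": 0, "wz": 0},
    {"claw": 0.0854, "dx": 0, "dy": 0, "dz": -0.04, "wx": 0, "wy": 0, "wz": 0},
    {"claw": 0.0854, "dx": 0, "dy": 0, "dz": -0.02, "wx": 0, "wy": 0, "wz": 0},
    {"claw": 0.0854, "dx": 0, "dy": 0, "dz": 0, "wx": 0, "wy": 0, "wz": 0}
  ]
}}

```text
t: 16.62
eef_pos: [0.6202, 0.0743, 0.2003]
tool_rot: [0.002, 0.35, 0.937, 0.001]
contact_force: [0.3, 0.5, -0.4]
gripper_width: 1.001
grasp_force: 0.0
```

```bash
python3 look.py tub3 0.072 0.09; python3 go.py .607 .28 .16 -4;python3 go.py .401 .256 .16 30
```

```text
tcp [0.6192 0.0743 0.1986] ground z [-0.2716 -0.0003]
px [317. 194.] n 3993 rect [0.618  0.0774 0.0568 0.057 ] a 24.6 circ [0.618  0.0772 0.029 ] z [0.0781 0.0793 0.0806]
yaw now 49.1  wz 53.1 deg  then d (mm) [204.3 -26.6  38.7] tilt 0.13 pos [0.6192 0.0743 0.1986]
yaw now 49.1  wz 19.1 deg  then d (mm) [266.5 -98.2  38.2] tilt 0.13 pos [0.6192 0.0743 0.1986]
```

The tub stands in the cup, 3–4 mm off centre, with its lid top at 79 mm. Next is the scoop.

>>> {"op": "drive_tool", "data": {
  "increments": [
    {"claw": 0.0854, "dx": 0, "dy": 0, "dz": 0, "wx": 0, "wy": 0, "wz": 10.4},
    {"claw": 0.0854, "dx": 0, "dy": 0, "dz": 0, "wx": 0, "wy": 0, "wz": 10.4},
    {"claw": 0.0854, "dx": 0, "dy": 0, "dz": 0, "wx": 0, "wy": 0, "wz": 10.4},
    {"claw": 0.0854, "dx": 0, "dy": 0, "dz": 0, "wx": 0, "wy": 0, "wz": 10.4},
    {"claw": 0.0854, "dx": 0, "dy": 0, "dz": 0, "wx": 0, "wy": 0, "wz": 10.4},
    {"claw": 0.0854, "dx": 0.034, "dy": -0.004, "dz": 0, "wx": 0, "wy": 0, "wz": 0},
    {"claw": 0.0854, "dx": 0.034, "dy": -0.004, "dz": 0, "wx": 0, "wy": 0, "wz": 0},
    {"claw": 0.0854, "dx": 0.034, "dy": -0.004, "dz": 0, "wx": 0, "wy": 0, "wz": 0},
    {"claw": 0.0854, "dx": 0.034, "dy": -0.004, "dz": 0.02, "wx": 0, "wy": 0, "wz": 0},
    {"claw": 0.0854, "dx": 0.034, "dy": -0.004, "dz": 0.02, "wx": 0, "wy": 0, "wz": 0},
    {"claw": 0.0854, "dx": 0.034, "dy": -0.004, "dz": 0, "wx": 0, "wy": 0, "wz": 0},
    {"claw": 0.0854, "dx": 0, "dy": 0, "dz": 0, "wx": 0, "wy": 0, "wz": 0},
    {"claw": 0.0854, "dx": 0, "dy": 0, "dz": 0, "wx": 0, "wy": 0, "wz": 0}
  ]
}}

```text
t: 18.3
eef_pos: [0.6049, 0.278, 0.1565]
tool_rot: [0.0, 0.725, 0.689, -0.001]
contact_force: [-0.3, -0.3, 0.6]
gripper_width: 0.999
grasp_force: 0.0
```

```bash
python3 look.py scoop1 0.015 0.033
```

```text
tcp [0.6052 0.2774 0.1568] ground z [-0.2841 -0.0005]
px [319. 202.] n 1633 rect [0.6095 0.2735 0.0913 0.0426] a 85.4 circ [0.6084 0.2735 0.0458] z [0.0192 0.0254 0.0269]
px [449. 167.] n 302 rect [0.7129 0.2924 0.0419 0.0109] a 85.7 circ [0.7179 0.292  0.0211] z [0.0169 0.0245 0.0326]
```

View pics/scoop1.png

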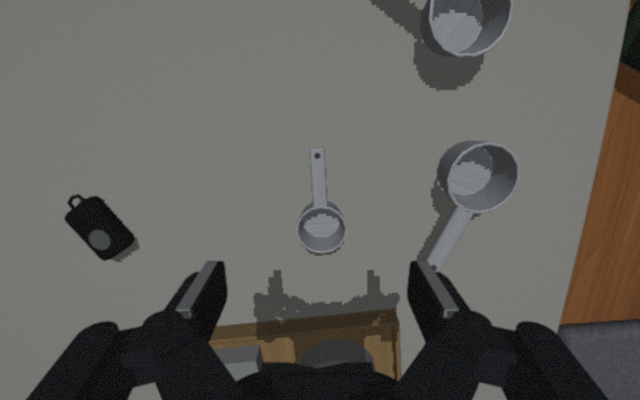

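The scoop measures 91 × 43 mm, so it is the right one: handle end (317,150), cup centre (322,226). The bigger scoop's handle end is at (433,265).

Run:
```python
from h import *
from go import go
z=np.load('/tmp/scoop1.npz'); M,K,k1=z['M'],z['K'],float(z['k1'])
c=onplane([[317,149],[322,227],[318,175],[319.5,195],[433,265]],.026,M,K,k1); print(c.round(4).tolist())
d=c[0]-c[1]; d/=np.linalg.norm(d); print('handle dir deg',np.degrees(np.arctan2(d[1],d[0])),'len end-cup centre',np.linalg.norm(c[0]-c[1]))
P=cloud(z['d'],M,K,k1); m=(P[...,2]>.018)&(P[...,2]<.03)&(P[...,1]>.281)&(P[...,1]<.32)&(abs(P[...,0]-.607)<.015); v=P[m][:,:2]; l=cv2.fitLine(v.astype(np.float32),2,0,.01,.01).ravel(); print(m.sum(),l)
g=c[0]-d*0.034; print('grasp',g); go(g[0],g[1],.04,np.degrees(np.arctan2(d[1],d[0]))-90)
```

```text
[[0.6077, 0.3179, 0.026], [0.6085, 0.2517, 0.026], [0.6074, 0.2971, 0.026], [0.6078, 0.2802, 0.026], [0.7052, 0.21, 0.026]]
handle dir deg 90.74575086070153 len end-cup centre 0.06619350657277247
706 [ 0.0021369  -0.99999774  0.6071965   0.30061284]
grasp [0.6081114  0.28393118 0.026     ]
yaw now -3.0  wz -3.7 deg  then d (mm) [  6.7   3.  116.8] tilt 0.09 pos [0.6052 0.2774 0.1568]
```

>>> {"op": "drive_tool", "data": {
  "increments": [
    {"claw": 0.045, "dx": 0, "dy": 0, "dz": 0, "wx": 0, "wy": 0, "wz": -3},
    {"claw": 0.045, "dx": 0.007, "dy": 0.002, "dz": 0.03, "wx": 0, "wy": 0, "wz": 0},
    {"claw": 0.045, "dx": 0, "dy": 0, "dz": 0.03, "wx": 0, "wy": 0, "wz": 0},
    {"claw": 0.045, "dx": 0, "dy": 0, "dz": 0.03, "wx": 0, "wy": 0, "wz": 0},
    {"claw": 0.045, "dx": 0, "dy": 0, "dz": 0.02, "wx": 0, "wy": 0, "wz": 0},
    {"claw": 0.045, "dx": 0, "dy": 0, "dz": 0.012, "wx": 0, "wy": 0, "wz": 0},
    {"claw": 0.045, "dx": 0, "dy": 0, "dz": 0, "wx": 0, "wy": 0, "wz": 0},
    {"claw": 0.025, "dx": 0, "dy": 0, "dz": 0, "wx": 0, "wy": 0, "wz": 0},
    {"claw": 0.025, "dx": 0, "dy": 0, "dz": 0, "wx": 0, "wy": 0, "wz": 0},
    {"claw": 0.005, "dx": 0, "dy": 0, "dz": 0, "wx": 0, "wy": 0, "wz": 0},
    {"claw": 0.005, "dx": 0, "dy": 0, "dz": 0, "wx": 0, "wy": 0, "wz": 0},
    {"claw": 0.005, "dx": 0, "dy": 0, "dz": 0, "wx": 0, "wy": 0, "wz": 0},
    {"claw": 0.005, "dx": 0, "dy": 0, "dz": 0, "wx": 0, "wy": 0, "wz": 0}
  ],
  "newtons": 50
}}

```text
t: 19.98
eef_pos: [0.6076, 0.2867, 0.0359]
tool_rot: [0.0, 0.706, 0.708, 0.001]
contact_force: [-1.6, 1.3, 6.2]
gripper_width: 0.118
grasp_force: 49.0
```

>>> {"op": "drive_tool", "data": {
  "increments": [
    {"claw": 0.005, "dx": 0, "dy": 0, "dz": -0.01, "wx": 0, "wy": 0, "wz": 0},
    {"claw": 0.005, "dx": 0, "dy": 0, "dz": -0.025, "wx": 0, "wy": 0, "wz": 0},
    {"claw": 0.005, "dx": 0, "dy": 0, "dz": -0.035, "wx": 0, "wy": 0, "wz": 0},
    {"claw": 0.005, "dx": 0, "dy": 0, "dz": -0.03, "wx": 0, "wy": 0, "wz": 0},
    {"claw": 0.005, "dx": 0, "dy": 0, "dz": 0, "wx": 0, "wy": 0, "wz": 0},
    {"claw": 0.005, "dx": 0, "dy": 0, "dz": 0, "wx": 0, "wy": 0, "wz": 0}
  ]
}}

```text
t: 20.72
eef_pos: [0.6064, 0.2859, 0.1345]
tool_rot: [-0.0, 0.706, 0.708, -0.001]
contact_force: [-0.4, 1.2, -0.4]
gripper_width: 0.12
grasp_force: 48.8
```

```bash
python3 look.py scoop2 0.07 0.15
```

```text
tcp [0.6062 0.2858 0.134 ] ground z [-0.2431 -0.0004]
px [316. 287.] n 7072 rect [0.6096 0.2739 0.0375 0.0903] a 8.1 circ [0.607  0.2735 0.0456] z [0.1025 0.1241 0.1471]
```

View pics/scoop2.png

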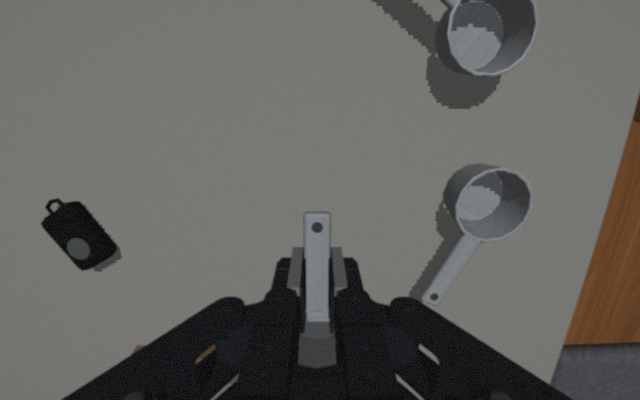

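The scoop is held by its handle, end at (317,213), aligned with the tool. I'll check whether it droops.

```bash
python3 - <<'E'
from h import *
z=np.load('/tmp/scoop2.npz'); P=cloud(z['d'],z['M'],z['K'],float(z['k1'])); 
q=P[215:318:6,317]; print(q.round(4).tolist()[::3]); print(np.polyfit(q[:,1],q[:,2],1))
E
python3 - <<'E'
import sys; sys.path.insert(0,'.')
from go import *
# gripper sits 14.5 mm from scoop origin, toward the handle end (+x tray side after the turn)
a=np.radians(4); go(.505+.0145*np.cos(a),-.054+.0145*np.sin(a),.134,-86)
E
```

```text
[[0.6072, 0.3177, 0.1239], [0.6072, 0.3096, 0.1246], [0.6072, 0.3006, 0.1243], [0.6072, 0.291, 0.1236], [0.6072, 0.2818, 0.1243], [0.6073, 0.272, 0.1245]]
[0.26897233 0.0434966 ]
yaw now 0.1  wz 86.1 deg  then d (mm) [-110.2  331.9    0.6] tilt 0.13 pos [0.6062 0.2858 0.134 ]
```

>>> {"op": "drive_tool", "data": {
  "increments": [
    {"claw": 0.005, "dx": 0, "dy": 0, "dz": 0, "wx": 0, "wy": 0, "wz": 6},
    {"claw": 0.005, "dx": 0, "dy": 0, "dz": 0, "wx": 0, "wy": 0, "wz": 10},
    {"claw": 0.005, "dx": 0, "dy": 0, "dz": 0, "wx": 0, "wy": 0, "wz": 10},
    {"claw": 0.005, "dx": 0, "dy": 0, "dz": 0, "wx": 0, "wy": 0, "wz": 10},
    {"claw": 0.005, "dx": 0, "dy": 0, "dz": 0, "wx": 0, "wy": 0, "wz": 10},
    {"claw": 0.005, "dx": 0, "dy": 0, "dz": 0, "wx": 0, "wy": 0, "wz": 10},
    {"claw": 0.005, "dx": 0, "dy": 0, "dz": 0, "wx": 0, "wy": 0, "wz": 10},
    {"claw": 0.005, "dx": 0, "dy": 0, "dz": 0, "wx": 0, "wy": 0, "wz": 10},
    {"claw": 0.005, "dx": 0, "dy": 0, "dz": 0, "wx": 0, "wy": 0, "wz": 10},
    {"claw": 0.005, "dx": 0, "dy": 0, "dz": 0, "wx": 0, "wy": 0, "wz": 0}
  ]
}}

```text
t: 22.02
eef_pos: [0.6064, 0.286, 0.1337]
tool_rot: [0.001, 0.999, 0.037, -0.001]
contact_force: [0.5, 0.3, -0.3]
gripper_width: 0.124
grasp_force: 48.8
```

>>> {"op": "drive_tool", "data": {
  "increments": [
    {"claw": 0.005, "dx": -0.006, "dy": 0.018, "dz": 0, "wx": 0, "wy": 0, "wz": 0},
    {"claw": 0.005, "dx": -0.012, "dy": 0.036, "dz": 0, "wx": 0, "wy": 0, "wz": 0},
    {"claw": 0.005, "dx": -0.012, "dy": 0.036, "dz": 0, "wx": 0, "wy": 0, "wz": 0},
    {"claw": 0.005, "dx": -0.012, "dy": 0.036, "dz": 0, "wx": 0, "wy": 0, "wz": 0},
    {"claw": 0.005, "dx": -0.012, "dy": 0.036, "dz": 0, "wx": 0, "wy": 0, "wz": 0},
    {"claw": 0.005, "dx": -0.012, "dy": 0.036, "dz": 0, "wx": 0, "wy": 0, "wz": 0},
    {"claw": 0.005, "dx": -0.012, "dy": 0.036, "dz": 0, "wx": 0, "wy": 0, "wz": 0},
    {"claw": 0.005, "dx": -0.012, "dy": 0.036, "dz": 0, "wx": 0, "wy": 0, "wz": 0},
    {"claw": 0.005, "dx": -0.012, "dy": 0.036, "dz": 0, "wx": 0, "wy": 0, "wz": 0},
    {"claw": 0.005, "dx": -0.008, "dy": 0.026, "dz": 0, "wx": 0, "wy": 0, "wz": 0},
    {"claw": 0.005, "dx": 0, "dy": 0, "dz": 0, "wx": 0, "wy": 0, "wz": 0},
    {"claw": 0.005, "dx": 0, "dy": 0, "dz": 0, "wx": 0, "wy": 0, "wz": 0}
  ]
}}

```text
t: 23.52
eef_pos: [0.5207, -0.0528, 0.1353]
tool_rot: [-0.0, 0.999, 0.036, -0.0]
contact_force: [-0.1, 0.8, 0.3]
gripper_width: 0.124
grasp_force: 48.8
```

```bash
python3 look.py scoop3 0.07 0.15;python3 go.py .519 -.053 .046 -86
```

```text
tcp [ 0.521  -0.0522  0.1352] ground z [-0.0009  0.0002]
px [317. 287.] n 7025 rect [ 0.5095 -0.0562  0.0903  0.0374] a 12.0 circ [ 0.5088 -0.0532  0.0454] z [0.1033 0.1249 0.1478]
yaw now -85.8  wz 0.2 deg  then d (mm) [-2.   0.7 89.2] tilt 0.04 pos [ 0.521  -0.0522  0.1352]
```

View pics/scoop3.png

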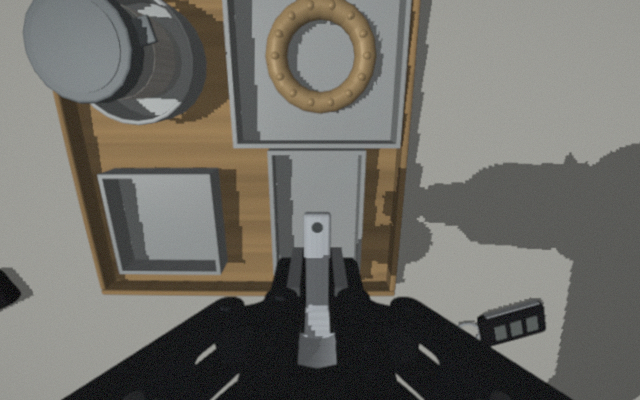

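The scoop is over the long bin: far wall at row 150, sides at columns 268 and 366, handle on column 317, so it's centred. I'll lower it.

>>> {"op": "drive_tool", "data": {
  "increments": [
    {"claw": 0.005, "dx": -0.002, "dy": 0, "dz": 0.02, "wx": 0, "wy": 0, "wz": 0},
    {"claw": 0.005, "dx": 0, "dy": 0, "dz": 0.03, "wx": 0, "wy": 0, "wz": 0},
    {"claw": 0.005, "dx": 0, "dy": 0, "dz": 0.02, "wx": 0, "wy": 0, "wz": 0},
    {"claw": 0.005, "dx": 0, "dy": 0, "dz": 0.01, "wx": 0, "wy": 0, "wz": 0},
    {"claw": 0.005, "dx": 0, "dy": 0, "dz": 0.005, "wx": 0, "wy": 0, "wz": 0},
    {"claw": 0.005, "dx": 0, "dy": 0, "dz": 0.003, "wx": 0, "wy": 0, "wz": 0},
    {"claw": 0.005, "dx": 0, "dy": 0, "dz": 0, "wx": 0, "wy": 0, "wz": 0}
  ]
}}

```text
t: 24.45
eef_pos: [0.5195, -0.053, 0.0476]
tool_rot: [-0.0, 0.999, 0.036, 0.0]
contact_force: [0.4, 0.2, -0.7]
gripper_width: 0.123
grasp_force: 48.8
```

>>> {"op": "drive_tool", "data": {
  "increments": [
    {"claw": 0.005, "dx": 0, "dy": 0, "dz": 0.002, "wx": 0, "wy": 0, "wz": 0},
    {"claw": 0.005, "dx": 0, "dy": 0, "dz": 0, "wx": 0, "wy": 0, "wz": 0}
  ]
}}

```text
t: 24.7
eef_pos: [0.5193, -0.0529, 0.0454]
tool_rot: [-0.0, 0.999, 0.036, 0.0]
contact_force: [-0.3, 1.0, -0.4]
gripper_width: 0.119
grasp_force: 48.8
```

>>> {"op": "drive_tool", "data": {
  "increments": [
    {"claw": 0.005, "dx": 0, "dy": 0, "dz": 0.001, "wx": 0, "wy": 0, "wz": 0},
    {"claw": 0.005, "dx": 0, "dy": 0, "dz": 0, "wx": 0, "wy": 0, "wz": 0}
  ]
}}

```text
t: 24.95
eef_pos: [0.5196, -0.053, 0.0447]
tool_rot: [-0.0, 0.999, 0.036, 0.0]
contact_force: [-1.4, 1.5, 5.1]
gripper_width: 0.124
grasp_force: 49.4
```

>>> {"op": "drive_tool", "data": {
  "increments": [
    {"claw": 0.016, "dx": 0, "dy": 0, "dz": 0, "wx": 0, "wy": 0, "wz": 0},
    {"claw": 0.022, "dx": 0, "dy": 0, "dz": 0, "wx": 0, "wy": 0, "wz": 0},
    {"claw": 0.024, "dx": 0, "dy": 0, "dz": 0, "wx": 0, "wy": 0, "wz": 0},
    {"claw": 0.024, "dx": 0, "dy": 0, "dz": 0, "wx": 0, "wy": 0, "wz": 0},
    {"claw": 0.024, "dx": 0, "dy": 0, "dz": -0.01, "wx": 0, "wy": 0, "wz": 0},
    {"claw": 0.024, "dx": 0, "dy": 0, "dz": -0.025, "wx": 0, "wy": 0, "wz": 0},
    {"claw": 0.024, "dx": 0, "dy": 0, "dz": -0.04, "wx": 0, "wy": 0, "wz": 0},
    {"claw": 0.0854, "dx": 0, "dy": 0, "dz": -0.05, "wx": 0, "wy": 0, "wz": 0},
    {"claw": 0.0854, "dx": 0, "dy": 0, "dz": 0, "wx": 0, "wy": 0, "wz": 0},
    {"claw": 0.0854, "dx": 0, "dy": 0, "dz": 0, "wx": 0, "wy": 0, "wz": 0}
  ]
}}

```text
t: 26.2
eef_pos: [0.5189, -0.0526, 0.1694]
tool_rot: [-0.0, 0.999, 0.036, 0.0]
contact_force: [0.3, -0.2, -0.1]
gripper_width: 0.901
grasp_force: 0.0
```

```bash
python3 look.py scoop4 0.030 0.045; python3 go.py .401 .256 .16 30
```

```text
tcp [ 0.5185 -0.0526  0.1688] ground z [-0.001  0.   ]
px [317. 205.] n 1353 rect [ 0.5052 -0.0482  0.0911  0.0429] a 17.2 circ [ 0.5067 -0.0527  0.0461] z [0.0329 0.0346 0.036 ]
yaw now -85.9  wz 64.1 deg  then d (mm) [-326.   -52.6    9. ] tilt 0.07 pos [ 0.5185 -0.0526  0.1688]
```

View pics/scoop4.png

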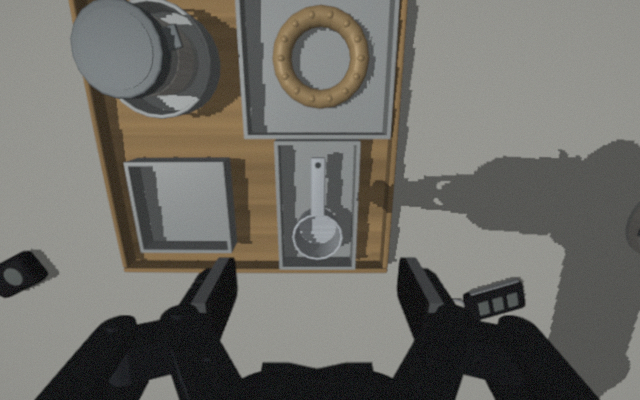

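The scoop lies mouth up and level in the long bin (317,205). Last is the clicker. I'll turn the long way round to stay inside joint 7's range.

>>> {"op": "drive_tool", "data": {
  "increments": [
    {"claw": 0.0854, "dx": 0, "dy": 0, "dz": -0.01, "wx": 0, "wy": 0, "wz": -6},
    {"claw": 0.0854, "dx": 0, "dy": 0, "dz": 0, "wx": 0, "wy": 0, "wz": -10},
    {"claw": 0.0854, "dx": 0, "dy": 0, "dz": 0, "wx": 0, "wy": 0, "wz": -10},
    {"claw": 0.0854, "dx": 0, "dy": 0, "dz": 0, "wx": 0, "wy": 0, "wz": -10},
    {"claw": 0.0854, "dx": 0, "dy": 0, "dz": 0, "wx": 0, "wy": 0, "wz": -10},
    {"claw": 0.0854, "dx": 0, "dy": 0, "dz": 0, "wx": 0, "wy": 0, "wz": -10},
    {"claw": 0.0854, "dx": 0, "dy": 0, "dz": 0, "wx": 0, "wy": 0, "wz": -10},
    {"claw": 0.0854, "dx": 0, "dy": 0, "dz": 0, "wx": 0, "wy": 0, "wz": -10},
    {"claw": 0.0854, "dx": 0, "dy": 0, "dz": 0, "wx": 0, "wy": 0, "wz": -10},
    {"claw": 0.0854, "dx": 0, "dy": 0, "dz": 0, "wx": 0, "wy": 0, "wz": -10},
    {"claw": 0.0854, "dx": 0, "dy": 0, "dz": 0, "wx": 0, "wy": 0, "wz": -10},
    {"claw": 0.0854, "dx": 0, "dy": 0, "dz": 0, "wx": 0, "wy": 0, "wz": -10},
    {"claw": 0.0854, "dx": 0, "dy": 0, "dz": 0, "wx": 0, "wy": 0, "wz": 0}
  ]
}}

```text
t: 27.88
eef_pos: [0.5183, -0.0531, 0.1782]
tool_rot: [-0.001, 0.5, 0.866, -0.001]
contact_force: [-0.4, -0.6, 0.5]
gripper_width: 0.998
grasp_force: 0.0
```

```bash
python3 go.py .401 .256 .16 30
```

```text
yaw now 30.0  wz -0.0 deg  then d (mm) [326.3  53.   18.5] tilt 0.14 pos [ 0.5183 -0.0531  0.1782]
```

>>> {"op": "drive_tool", "data": {
  "increments": [
    {"claw": 0.0854, "dx": 0.032, "dy": 0.005, "dz": 0, "wx": 0, "wy": 0, "wz": 0},
    {"claw": 0.0854, "dx": 0.033, "dy": 0.006, "dz": 0, "wx": 0, "wy": 0, "wz": 0},
    {"claw": 0.0854, "dx": 0.033, "dy": 0.006, "dz": 0, "wx": 0, "wy": 0, "wz": 0},
    {"claw": 0.0854, "dx": 0.033, "dy": 0.006, "dz": 0, "wx": 0, "wy": 0, "wz": 0},
    {"claw": 0.0854, "dx": 0.033, "dy": 0.005, "dz": 0, "wx": 0, "wy": 0, "wz": 0},
    {"claw": 0.0854, "dx": 0.033, "dy": 0.005, "dz": 0, "wx": 0, "wy": 0, "wz": 0},
    {"claw": 0.0854, "dx": 0.033, "dy": 0.005, "dz": 0, "wx": 0, "wy": 0, "wz": 0},
    {"claw": 0.0854, "dx": 0.033, "dy": 0.005, "dz": 0.01, "wx": 0, "wy": 0, "wz": 0},
    {"claw": 0.0854, "dx": 0.033, "dy": 0.005, "dz": 0.01, "wx": 0, "wy": 0, "wz": 0},
    {"claw": 0.0854, "dx": 0.03, "dy": 0.005, "dz": 0, "wx": 0, "wy": 0, "wz": 0},
    {"claw": 0.0854, "dx": 0, "dy": 0, "dz": 0, "wx": 0, "wy": 0, "wz": 0},
    {"claw": 0.0854, "dx": 0, "dy": 0, "dz": 0, "wx": 0, "wy": 0, "wz": 0}
  ]
}}

```text
t: 29.38
eef_pos: [0.4015, 0.2548, 0.1588]
tool_rot: [-0.0, 0.5, 0.866, -0.001]
contact_force: [0.1, -0.3, 0.5]
gripper_width: 1.003
grasp_force: 0.0
```

```bash
python3 look.py clk1 0.012 0.025
python3 - <<'E'
import sys; sys.path.insert(0,'.')
from go import *
z=np.load('/tmp/clk1.npz'); P=cloud(z['d'],z['M'],z['K'],float(z['k1'])); m=((P[...,2]>.013)&(P[...,2]<.023)&(np.hypot(P[...,0]-.401,P[...,1]-.256)<.05)).astype(np.uint8)
m=cv2.morphologyEx(m,cv2.MORPH_OPEN,np.ones((15,15),np.uint8)); q=P[m>0]; r=cv2.minAreaRect(q[:,:2].astype(np.float32)); print(r); print('top z',np.median(q[:,2]))
go(r[0][0],r[0][1],.025,30)
E
```

```text
tcp [0.4017 0.2545 0.159 ] ground z [-0.0013 -0.0004]
px [318. 194.] n 2460 rect [0.4035 0.2537 0.0359 0.0547] a 29.2 circ [0.4035 0.2532 0.0301] z [0.0152 0.0175 0.02  ]
((0.403711199760437, 0.25270915031433105), (0.03416856378316879, 0.05319390818476677), 30.648536682128906)
top z 0.017684845535809457
yaw now 29.9  wz -0.1 deg  then d (mm) [ -2.5   0.9 134. ] tilt 0.06 pos [0.4017 0.2545 0.159 ]
```

View pics/clk1.png

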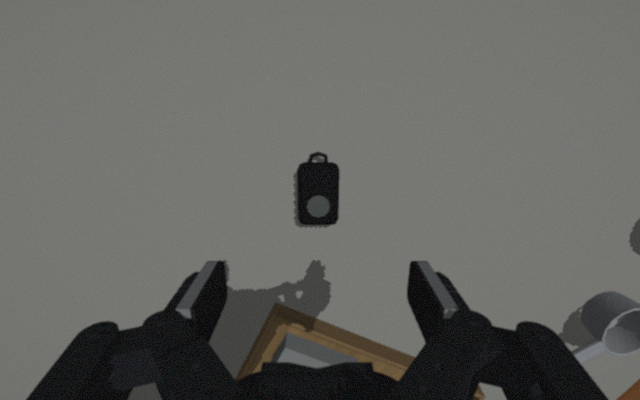

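The clicker is centred at (318,194), button up at (318,206), eyelet up at (318,157), aligned with the tool.

>>> {"op": "drive_tool", "data": {
  "increments": [
    {"claw": 0.055, "dx": -0.002, "dy": 0.001, "dz": 0.03, "wx": 0, "wy": 0, "wz": 0},
    {"claw": 0.055, "dx": 0, "dy": 0, "dz": 0.035, "wx": 0, "wy": 0, "wz": 0},
    {"claw": 0.055, "dx": 0, "dy": 0, "dz": 0.03, "wx": 0, "wy": 0, "wz": 0},
    {"claw": 0.055, "dx": 0, "dy": 0, "dz": 0.02, "wx": 0, "wy": 0, "wz": 0},
    {"claw": 0.055, "dx": 0, "dy": 0, "dz": 0.012, "wx": 0, "wy": 0, "wz": 0},
    {"claw": 0.055, "dx": 0, "dy": 0, "dz": 0.003, "wx": 0, "wy": 0, "wz": 0},
    {"claw": 0.055, "dx": 0, "dy": 0, "dz": 0, "wx": 0, "wy": 0, "wz": 0},
    {"claw": 0.03, "dx": 0, "dy": 0, "dz": 0, "wx": 0, "wy": 0, "wz": 0},
    {"claw": 0.03, "dx": 0, "dy": 0, "dz": 0, "wx": 0, "wy": 0, "wz": 0},
    {"claw": 0.03, "dx": 0, "dy": 0, "dz": 0, "wx": 0, "wy": 0, "wz": 0},
    {"claw": 0.03, "dx": 0, "dy": 0, "dz": 0, "wx": 0, "wy": 0, "wz": 0},
    {"claw": 0.03, "dx": 0, "dy": 0, "dz": 0, "wx": 0, "wy": 0, "wz": 0}
  ],
  "newtons": 30
}}

```text
t: 30.92
eef_pos: [0.4039, 0.2548, 0.0301]
tool_rot: [0.0, 0.499, 0.866, 0.001]
contact_force: [-2.0, -1.4, 6.2]
gripper_width: 0.408
grasp_force: 30.5
```

>>> {"op": "drive_tool", "data": {
  "increments": [
    {"claw": 0.03, "dx": 0, "dy": 0, "dz": -0.01, "wx": 0, "wy": 0, "wz": 0},
    {"claw": 0.03, "dx": 0, "dy": 0, "dz": -0.03, "wx": 0, "wy": 0, "wz": 0},
    {"claw": 0.03, "dx": 0, "dy": 0, "dz": -0.04, "wx": 0, "wy": 0, "wz": 0},
    {"claw": 0.03, "dx": 0, "dy": 0, "dz": -0.02, "wx": 0, "wy": 0, "wz": -9},
    {"claw": 0.03, "dx": 0, "dy": 0, "dz": 0, "wx": 0, "wy": 0, "wz": -10},
    {"claw": 0.03, "dx": 0, "dy": 0, "dz": 0, "wx": 0, "wy": 0, "wz": 0},
    {"claw": 0.03, "dx": 0, "dy": 0, "dz": 0, "wx": 0, "wy": 0, "wz": 0}
  ]
}}

```text
t: 31.8
eef_pos: [0.4032, 0.2542, 0.1293]
tool_rot: [-0.0, 0.351, 0.936, -0.0]
contact_force: [0.2, 0.7, 0.1]
gripper_width: 0.41
grasp_force: 30.2
```

```bash
python3 go.py .4975 .066 .13 49
python3 - <<'E'
from h import *
z=np.load('/tmp/scoop4.npz'); c=onplane([[125,160],[230,159],[234,250],[140,252]],.028,z['M'],z['K'],float(z['k1'])); print(c.round(4).tolist(),c.mean(0))
E
```

```text
yaw now 48.9  wz -0.1 deg  then d (mm) [-194.6  -80.2   -0.7] tilt 0.02 pos [0.4032 0.2542 0.1293]
[[0.5377, 0.109, 0.028], [0.5445, 0.0209, 0.028], [0.4609, 0.0186, 0.028], [0.4521, 0.1054, 0.028]] [0.49881233 0.06348249 0.028     ]
```

>>> {"op": "drive_tool", "data": {
  "increments": [
    {"claw": 0.03, "dx": -0.015, "dy": -0.006, "dz": 0, "wx": 0, "wy": 0, "wz": 0},
    {"claw": 0.03, "dx": -0.03, "dy": -0.0125, "dz": 0, "wx": 0, "wy": 0, "wz": 0},
    {"claw": 0.03, "dx": -0.03, "dy": -0.0125, "dz": 0, "wx": 0, "wy": 0, "wz": 0},
    {"claw": 0.03, "dx": -0.03, "dy": -0.0125, "dz": 0, "wx": 0, "wy": 0, "wz": 0},
    {"claw": 0.03, "dx": -0.03, "dy": -0.0125, "dz": 0, "wx": 0, "wy": 0, "wz": 0},
    {"claw": 0.03, "dx": -0.03, "dy": -0.0125, "dz": 0, "wx": 0, "wy": 0, "wz": 0},
    {"claw": 0.03, "dx": -0.02, "dy": -0.008, "dz": 0, "wx": 0, "wy": 0, "wz": 0},
    {"claw": 0.03, "dx": -0.01, "dy": -0.004, "dz": 0, "wx": 0, "wy": 0, "wz": 0},
    {"claw": 0.03, "dx": 0, "dy": 0, "dz": 0, "wx": 0, "wy": 0, "wz": 0},
    {"claw": 0.03, "dx": 0, "dy": 0, "dz": 0, "wx": 0, "wy": 0, "wz": 0}
  ]
}}

```text
t: 33.05
eef_pos: [0.4976, 0.0667, 0.1291]
tool_rot: [-0.0, 0.349, 0.937, 0.0]
contact_force: [-0.4, -0.3, -0.7]
gripper_width: 0.413
grasp_force: 30.2
```

```bash
python3 look.py clk2 0.1 0.15;python3 go.py .4975 .066 .042 49
```

```text
tcp [0.4977 0.0669 0.1292] ground z [-0.0012 -0.0002]
px [317. 271.] n 12034 rect [0.4981 0.0676 0.0596 0.0608] a 1.6 circ [0.4956 0.0683 0.0334] z [0.1127 0.1169 0.1463]
yaw now 49.2  wz 0.2 deg  then d (mm) [-0.5 -0.8 87.2] tilt 0.03 pos [0.4977 0.0669 0.1292]
```

View pics/clk2.png

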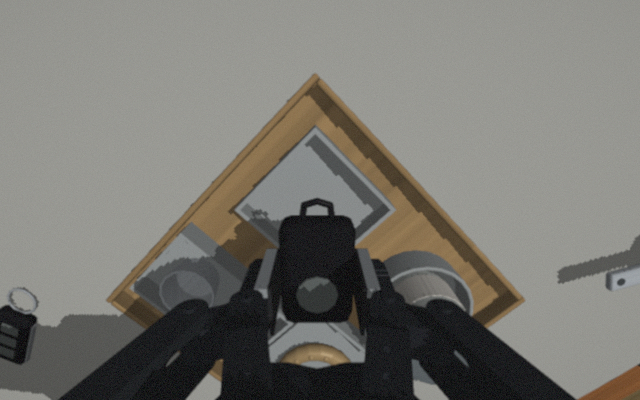

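The clicker is held level over the small bin (rim corners at (316,127), (393,208), (233,210)). I'll lower it.

>>> {"op": "drive_tool", "data": {
  "increments": [
    {"claw": 0.03, "dx": 0, "dy": -0.001, "dz": 0.02, "wx": 0, "wy": 0, "wz": 0},
    {"claw": 0.03, "dx": 0, "dy": 0, "dz": 0.03, "wx": 0, "wy": 0, "wz": 0},
    {"claw": 0.03, "dx": 0, "dy": 0, "dz": 0.02, "wx": 0, "wy": 0, "wz": 0},
    {"claw": 0.03, "dx": 0, "dy": 0, "dz": 0.01, "wx": 0, "wy": 0, "wz": 0},
    {"claw": 0.03, "dx": 0, "dy": 0, "dz": 0.006, "wx": 0, "wy": 0, "wz": 0},
    {"claw": 0.03, "dx": 0, "dy": 0, "dz": 0.002, "wx": 0, "wy": 0, "wz": 0},
    {"claw": 0.03, "dx": 0, "dy": 0, "dz": 0, "wx": 0, "wy": 0, "wz": 0}
  ]
}}

```text
t: 33.98
eef_pos: [0.4978, 0.0653, 0.0417]
tool_rot: [0.0, 0.349, 0.937, 0.0]
contact_force: [-0.1, 0.5, -0.5]
gripper_width: 0.41
grasp_force: 30.2
```

>>> {"op": "drive_tool", "data": {
  "increments": [
    {"claw": 0.03, "dx": 0, "dy": 0, "dz": 0.002, "wx": 0, "wy": 0, "wz": 0},
    {"claw": 0.03, "dx": 0, "dy": 0, "dz": 0, "wx": 0, "wy": 0, "wz": 0}
  ]
}}

```text
t: 34.22
eef_pos: [0.4975, 0.0652, 0.0394]
tool_rot: [0.0, 0.349, 0.937, 0.0]
contact_force: [0.5, 0.1, -0.4]
gripper_width: 0.414
grasp_force: 30.2
```

>>> {"op": "drive_tool", "data": {
  "increments": [
    {"claw": 0.03, "dx": 0, "dy": 0, "dz": 0.001, "wx": 0, "wy": 0, "wz": 0},
    {"claw": 0.03, "dx": 0, "dy": 0, "dz": 0, "wx": 0, "wy": 0, "wz": 0}
  ]
}}

```text
t: 34.48
eef_pos: [0.4976, 0.0652, 0.0391]
tool_rot: [0.0, 0.349, 0.937, 0.0]
contact_force: [-2.5, -0.1, 10.7]
gripper_width: 0.414
grasp_force: 31.4
```

>>> {"op": "drive_tool", "data": {
  "increments": [
    {"claw": 0.039, "dx": 0, "dy": 0, "dz": 0, "wx": 0, "wy": 0, "wz": 0},
    {"claw": 0.043, "dx": 0, "dy": 0, "dz": 0, "wx": 0, "wy": 0, "wz": 0},
    {"claw": 0.044, "dx": 0, "dy": 0, "dz": 0, "wx": 0, "wy": 0, "wz": 0},
    {"claw": 0.044, "dx": 0, "dy": 0, "dz": -0.01, "wx": 0, "wy": 0, "wz": 0},
    {"claw": 0.044, "dx": 0, "dy": 0, "dz": -0.025, "wx": 0, "wy": 0, "wz": 0},
    {"claw": 0.044, "dx": 0, "dy": 0, "dz": -0.04, "wx": 0, "wy": 0, "wz": 0},
    {"claw": 0.06, "dx": 0, "dy": 0, "dz": -0.05, "wx": 0, "wy": 0, "wz": 0},
    {"claw": 0.0854, "dx": 0, "dy": 0, "dz": -0.05, "wx": 0, "wy": 0, "wz": 0},
    {"claw": 0.0854, "dx": -0.02, "dy": 0.02, "dz": -0.04, "wx": 0, "wy": 0, "wz": 0},
    {"claw": 0.0854, "dx": 0, "dy": 0, "dz": 0, "wx": 0, "wy": 0, "wz": 0},
    {"claw": 0.0854, "dx": 0, "dy": 0, "dz": 0, "wx": 0, "wy": 0, "wz": 0}
  ]
}}

```text
t: 35.85
eef_pos: [0.5248, 0.067, 0.2529]
tool_rot: [-0.0, 0.349, 0.937, -0.0]
contact_force: [-0.6, -0.1, -0.7]
gripper_width: 1.002
grasp_force: 0.0
```

```bash
python3 look.py fin 0.02 0.033
python3 - <<'E'
from h import *
z=np.load('/tmp/fin.npz'); P=cloud(z['d'],z['M'],z['K'],float(z['k1'])); im=z['im'].astype(int)
m=((P[...,2]>.023)&(P[...,2]<.032)&(im.max(2)<60)&(np.hypot(P[...,0]-.4975,P[...,1]-.066)<.04)); q=P[m]; print(m.sum(),cv2.minAreaRect(q[:,:2].astype(np.float32)),np.percentile(q[:,2],[5,50,95]))
im,d,M,K,k1=cam('side'); np.savez('/tmp/side.npz',im=im,d=d,M=M,K=K,k1=k1)
import obj; obj.clusters('side')
E
```

```text
tcp [0.5243 0.0669 0.2523] ground z [-0.0029 -0.0004]
px [313. 119.] n 1417 rect [0.4907 0.1046 0.239  0.1199] a 41.2 circ [0.5265 0.0636 0.1196] z [0.0206 0.0216 0.0231]
px [298. 153.] n 1090 rect [0.4965 0.0658 0.0845 0.0846] a 4.1 circ [0.4963 0.066  0.0594] z [0.0233 0.0275 0.0291]
px [299. 153.] n 1619 rect [0.4985 0.064  0.0355 0.0557] a 49.0 circ [0.4987 0.0645 0.0305] z [0.0235 0.0265 0.0291]
px [273. 223.] n 1022 rect [ 0.5433 -0.0238  0.1901  0.0546] a 15.3 circ [ 0.5379 -0.0039  0.0953] z [0.0218 0.0271 0.029 ]
1233 ((0.49856632947921753, 0.06375004351139069), (0.03368625417351723, 0.054288823157548904), 49.05001449584961) [0.02409424 0.02640948 0.02785341]
side px [289 128] n 91 c 0.668 0.429 wh 0.046 0.077 a 68 z95 [0.033 0.037]
side px [169 152] n 634 c 0.228 0.533 wh 0.09 0.088 a 23 z95 [0.062 0.092]
side px [324 146] n 232 c 0.733 0.277 wh 0.161 0.057 a 80 z95 [0.028 0.037]
side px [328 215] n 4884 c 0.56 0.016 wh 0.258 0.273 a 4 z95 [0.017 0.059]
side px [334 297] n 280 c 0.408 -0.247 wh 0.037 0.066 a 23 z95 [0.012 0.015]
side px [402 320] n 877 c 0.505 -0.403 wh 0.081 0.078 a 48 z95 [0.034 0.037]
side px [495 351] n 165 c 0.618 -0.593 wh 0.014 0.078 a 90 z95 [0.049 0.056]
```

View pics/fin.png

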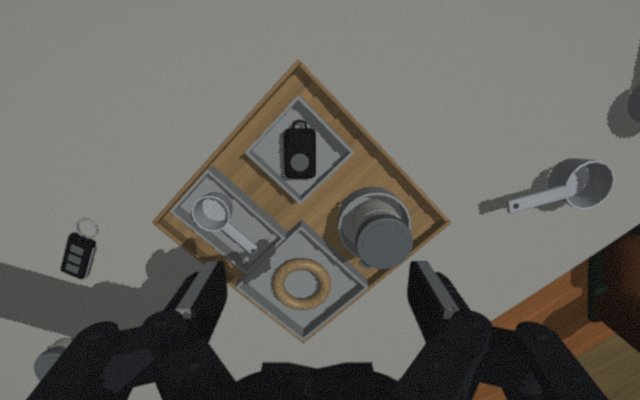

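All four things are in their bins: clicker (299,153), scoop (223,222), ring (302,284) and tub (383,238). The fob and the wax tub have not moved.

```bash
python3 -c "
from station import *; print(hand_in())"
```

```text
the job is handed in; nothing more can be done
None
```

I put the treat tub, chew ring, scoop and clicker on the floors of their bins, left the wax tub and key fob where they were, and handed the job in at about 36 s; no verdict came back.

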